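# Check-weigh a bracket casting on the dial hook scale

### The arm

A 7-joint arm with a two-finger parallel gripper is mounted at the origin on a cart in front of the work surface, level with it; the furniture and walls round the work are solid. World frame = base frame: x ahead of the robot, y to its left, z up, the work surface at z = 0. Lengths are in m, angles in degrees, forces in N, time in s.
With the tool pointing down it reaches from about 0.425 to 0.875 m from the base axis. Payload 4.7 kg.
Tool frame: the origin (TCP) lies on the centre line of the jaws, within the pads' length; the fingertips stand ahead of it and the grasp point (between the pads) lies 2 mm behind it (env.tip_reach is the x of the fingertips in the tool frame, in m); x points along the fingers, z is the direction in which the jaws open and shut, and the axes are right-handed (so a half turn about x gives the same grasp; the last joint's range is limited). The gripper opens to 87 mm and grips with 3 to 60 N. Pads are 19 mm wide; open, the fingers measure 117 mm over their backs; the gripper's body (75 mm by 190 mm) begins 51 mm behind the grasp point.
Start: joints at [-63.249, 18.392, -4.016, 83.108, 1.295, 78.541, -3.26], TCP at [0.284, 0.585, 0.24] pointing down, gripper open.
Joint ranges: [-163.93, 163.93], [-17.29, 119.83], [-79.2, 71.16], [3.27, 140.29], [-89.18, 269.18], [5.43, 117.66], [-154.24, 154.24]. Speed limits (degrees/s): [147.25, 147.25, 180, 180, 180, 180, 180].

### API

Orientations are given as [roll, pitch, yaw] about the fixed x, y, z axes, in that order (R = Rz(yaw) Ry(pitch) Rx(roll)).
In Python, from cell import telemetry, optics, env, models gives the robot as it stands.
- The arm moves only by the shell command python3 -m pendant 'ROWS' [FORCE]. ROWS is JSON, a list of rows, each a list of 3 entries, a list of its own where there are three numbers: the finger opening in mm, from 0 to 87, then the shift along the tool's x, y, z in mm, then the turn, a rotation vector about the tool's x, y, z in rad. A call has 1 to 10 rows; each row is the pose to reach, as a shift and turn from the pose commanded when the call began, along the tool's axes at that moment; what a row does not reach only later rows make up. A row lasts 1/12 s, in which the tool goes at most 41.7 mm and 7.16 degrees, less where a joint would pass 70% of its speed; a pose out of reach is approached as far as the arm can. A call with a gripper value outside its range is refused whole. The fingers move at their own pace and stop on an object; FORCE is the grip in N (left out, the last holds). Time passes only in rows, so rows that repeat a pose let the fingers close. It gives the time, the measured TCP pose, the force and the opening at its end, in the units of the state.
- telemetry.get_obs(): the state, without advancing time (a new reading comes with each control period).
- optics.read_camera(name): name is "scene" or "top"; returns a dict with "image" (480x640x3 uint8, blue, green, red), "range_z" (480x640 float32, m along the optical axis (not along the pixel's ray), 0 where there is no reading), "fx", "fy", "cx", "cy" (pixels), "k1" (the pictures are not rectified: a ray, as slopes to the right and down, at radius r is drawn at 1 + k1 r^2 times it, then the intrinsics apply), "cam_to_world" (4x4, takes a point from camera to world coordinates). Camera axes: x right, y up, looking along -z (the intrinsics and any distortion apply to the point x, -y, -z); pixel columns grow to the right and rows downward; lengths in m; the calibration is good to about 2 mm. A picture is of the moment at which its call begins.
- env.sign_off(): hands the job in, once; it reports no verdict.
Trained networks look in the newest picture that a camera, given by its name, has taken for a name from the list of things; names that differ only in an ending like _2 or _b are one class to them, and where a whole thing is asked for, a point or a joint stands for the part that bears it (a point fixed in the world has none). Each returns a list of dicts, best first, with "confidence" (0 to 1); they miss things now and then, are a little off and sometimes report something else, mostly with a low value. They report only what shows in the picture. A call takes as long as a camera call.
- models.masks_of(camera, label): "pixels" (480x640 bool, what is visible of it) and "extent" ([left, top, right, bottom] as shares, 0 to 1, of the picture: columns of its width, rows of its height, round what is visible of it).
- models.landmark_of(camera, label): "centre" ([row, column] as shares, 0 to 1, of the picture: columns of its width, rows of its height: a listed point, or the origin of a listed thing).
The state is a dict: "time_s": time; "qpos": joint angles; "joint_velocities": joint speeds; "effort": joint torques, N m; "tool_pos": TCP position; "tool_rot": TCP orientation; "force": force on the tool from outside, world axes, zero at the start; "wrist_torque": the same for the moment, N m; "grip_width": finger opening in m.
Only numpy, scipy, OpenCV 4.12 (cv2) and the standard library are available. Lean on these libraries where they do the work, as an engineer would, in place of code of your own. Each camera call takes 0.05 s, during which the arm holds its last target.

### The job

Weigh the bracket casting: hang it by its eye on the hook of the dial scale, easing the load on so that the scale is not jerked to its bottom stop, let go, and leave it hanging free until the pointer has stood still for a second. Then lift it off the hook and stand it upright on its foot in a tray: the rectangular tray if the pointer reached or passed the limit marker at the bottom of the dial, the round pan if it stopped short. Do not drop it or knock it over, and leave the other things on the bench where they are.

Things in the scene. Friction and masses are not known exactly. Their poses are not given: they have to be found in the camera images.
- casting: The part to weigh: bare grey cast pedestal bracket, 171 mm tall, standing on its foot; front and back alike. Origin: centre of its underside; z up, x along the bore of its eye, y across. Foot 50 (x) x 84 (y) x 12 mm, fillet up to z 20 mm; plain upright web 14 (x) x 30 (y) mm, z 20 to 105 mm; on top a flat ring, the eye. Mass 0.32 to 0.60 kg, unknown; centre of mass about 53 mm up.
- casting_web (a point): Middle of the casting's web, 48 mm above its underside; axes as the casting's. Grip here across the web's 30 mm width (fingers closing along y): low enough for a gripper tilted back 40 to 50 degrees, pointing down and along the bore, to stay clear of the eye and later of the hook.
- casting_eye (a point): Centre of the casting's eye, 139 mm above its underside: a ring of 64 mm outer and 47 mm inner diameter, 16 mm thick along its bore (x). The top of the bore is thus 162.5 mm above the underside, 114.5 mm above casting_web. Axes as the casting's.
- scale: Dial hook scale on a stand fixed to the bench. Origin on the bench right under the hook; z up; front (-x) faces the robot roughly. Grey base plate 130 mm wide, 14 mm high, x -60 to +125 mm; 22 mm post at x +95 mm; round case 128 mm across, centre 372 mm up, x -31 to +22 mm, white dial with black pointer on its front. The case leaves no room for an upright gripper above the hook.
- hook_seat (a point): Top of the 6 mm wire in the hook's bowl, where the eye rests: 245 mm up when empty, sinks with load; axes as the scale's. A J in the x-z plane, open to the front: tip 18 to 24 mm before the seat, 16 mm above it; back wire 15 to 23 mm behind it, up to 53 mm above. Bore along x, bring the eye over the tip from the front with the bore's top 20 to 40 mm above the seat, then lower; off the same way.
- hook (a joint): How far the hook's spring is drawn out, m: 0 empty, 0.060 at the bottom stop. 150 N/m, lightly damped: it bobs at about 2.5 Hz for some 2 s after a change of load. A hanging casting draws it 0.021 to 0.039; 0.030 (4.5 N) is the limit, with the pointer at the marker.
- pointer (a joint): Angle of the black pointer, rad: 0 straight up (empty), clockwise as seen from the robot, pi at the dark limit marker clipped to the bottom of the dial's rim (hook drawn 0.030 m), full turn at the bottom stop. So a pointer still in the right half means light, in the left half means the limit is made.
- square_tray: Shallow rectangular steel tray, 120 (x) x 150 (y) mm, rim 14 mm high and 3 mm thick; loose. Origin: centre of its underside, z up; its floor is 3 mm above that. For castings that make the limit. The two trays stand side by side to the right of the scale, either way round.
- round_pan: Shallow round steel pan, 148 mm across the rim, 136 mm across the bottom, rim 14 mm high, 3 mm thick; loose. Origin: centre of its underside, z up; its floor is 3 mm above that. For light castings.
- shaft: Bystander, not to be moved: turned stepped shaft, 125 mm, lying to the right, behind the trays. Origin at the centre of its underside.
- check_weight: Bystander, not to be moved: small bottle-shaped weight, 48 mm tall, at the right back. Origin at the centre of its underside.
- outside_mic: Bystander, not to be moved: outside micrometer, 132 mm, lying at the bench's front edge, left of the scale. Origin at the centre of its underside.
- vee_block: Bystander, not to be moved: V-block, 44 mm, at the left. Origin at the centre of its underside.
- dust_blower: Bystander, not to be moved: black rubber dust blower, 118 mm tall, at the left back. Origin at the centre of its underside.
- flange: Bystander, not to be moved: flanged bush, 38 mm, at the right. Origin at the centre of its underside.
- cup: Bystander, not to be moved: small metal cup, 37 mm, at the right back. Origin at the centre of its underside.

How it is judged:
By the outcome, as a careful person would: the job done as asked, in the order asked, and still so for the second after the job is handed in, with the robot touching nothing.
It also fails if it takes over 53 s, if anything falls off the work surface, if the arm or the gripper's body presses on something with over 40 N, if the wrist force passes 120 N, or if a joint passes its speed limit or range.

## Working session

There is one attempt and no reset: what is moved stays moved. The work goes in short steps, Python scripts to look and compute and a shell command to move; the robot and the scene stay as the last step left them, time stands still between calls to the robot, and variables do not carry over. Pictures are saved under pics/ and viewed, and the job is handed in when it is done.

```bash
ls; mkdir -p pics
python3 - <<'E'
from cell import telemetry, optics, env, models
import cv2
print(telemetry.get_obs(), env.tip_reach)
for n in("scene","top"):
    d=optics.read_camera(n); cv2.imwrite(f"pics/{n}0.png",d["image"]); print(n,d["fx"],d["fy"],d["cx"],d["cy"],d["k1"],d["cam_to_world"])
E
```

```text
pics
{'time_s': 0.0, 'qpos': array([-63.24861357,  18.43629746,  -4.01510103,  83.17505669,
         1.29479918,  78.54093754,  -3.25856678]), 'joint_velocities': array([-0.03959302,  0.09593728, -0.07380123, -0.03797347,  0.00938031,
        0.09538037, -0.1008941 ]), 'effort': array([-8.55374419e-04, -4.91280127e+01, -4.04374329e-01, -3.12531495e+01,
       -6.39276300e-02,  4.36198991e-02,  1.83174243e-04]), 'tool_pos': array([0.28418372, 0.58400266, 0.23849138]), 'tool_rot': array([-176.92253366,   89.89278422, -112.86318255]), 'force': array([-1.08453907, -0.3019334 ,  0.95436343]), 'wrist_torque': array([-0.00092564,  0.07640976, -0.0314358 ]), 'grip_width': 0.08678896453417148} 0.017
scene 584.8853461681789 584.8853461681789 321.64742358331404 249.60022336397788 -0.06353571305995241 [[ 0.51021762  0.54228189 -0.66753901 -0.46955853]
 [-0.86001313  0.31497743 -0.40145564 -0.63221313]
 [-0.0074424   0.77892206  0.62707658  1.19184842]
 [ 0.          0.          0.          1.        ]]
top 496.0803424023608 496.0803424023608 320.3038100085746 244.38265838845152 0.0381278155940492 [[-0.02155599  0.9947816  -0.09972413  0.43856754]
 [-0.99950018 -0.01913561  0.02516399 -0.00803275]
 [ 0.02312439  0.10021672  0.99469687  1.50365992]
 [ 0.          0.          0.          1.        ]]
```

View pics/scene0.png

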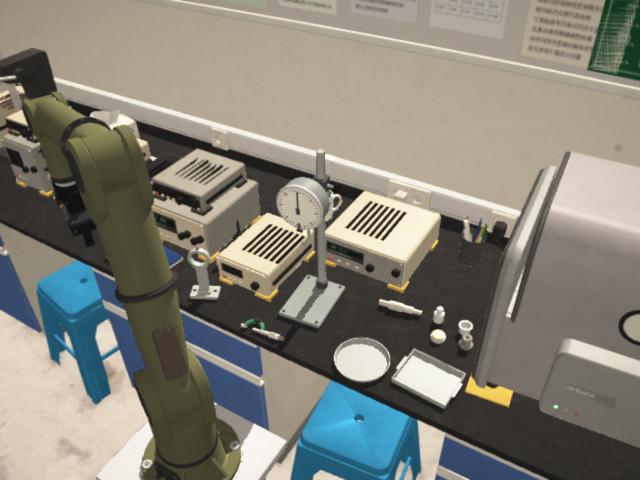

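View pics/top0.png

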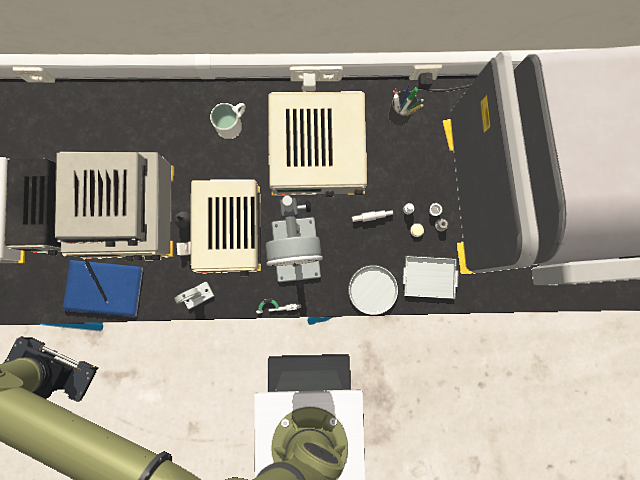

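The scene view shows the casting standing left at about (204,275), the scale's dial at (302,205), round pan (362,360) and square tray (428,377). The top view shows the casting at (195,295), with its eye leaning left through perspective.

```bash
cat > h.py <<'E'
from cell import telemetry, optics, env, models
import cv2, numpy as np
from scipy.spatial.transform import Rotation as Ro
from scipy.optimize import least_squares
C={}
def shot(n,save=None):
    d=optics.read_camera(n); C[n]=d
    if save: cv2.imwrite(f"pics/{save}.png",d["image"])
    return d
def proj(d,P):
    P=np.atleast_2d(P); M=np.linalg.inv(d["cam_to_world"]); q=P@M[:3,:3].T+M[:3,3]
    a=q[:,0]/-q[:,2]; b=-q[:,1]/-q[:,2]; s=1+d["k1"]*(a*a+b*b)
    return np.c_[d["cx"]+d["fx"]*a*s, d["cy"]+d["fy"]*b*s]
def ray(d,u,v):
    K=np.array([[d["fx"],0,d["cx"]],[0,d["fy"],d["cy"]],[0,0,1]])
    x=cv2.undistortPoints(np.array([[[u,v]]],float),K,np.array([d["k1"],0,0,0]))[0,0]
    D=d["cam_to_world"][:3,:3]@np.array([x[0],-x[1],-1]); return d["cam_to_world"][:3,3],D
def onz(d,u,v,z):
    o,D=ray(d,u,v); return o+D*(z-o[2])/D[2]
def cloud(d,mask):
    vs,us=np.nonzero(mask&(d["range_z"]>0)); z=d["range_z"][vs,us]
    K=np.array([[d["fx"],0,d["cx"]],[0,d["fy"],d["cy"]],[0,0,1]])
    x=cv2.undistortPoints(np.c_[us,vs].astype(float)[:,None],K,np.array([d["k1"],0,0,0]))[:,0]
    q=np.c_[x[:,0]*z,-x[:,1]*z,-z]; M=d["cam_to_world"]; return q@M[:3,:3].T+M[:3,3]
def lm(n,label,k=1):
    out=[]
    for r in models.landmark_of(n,label)[:k]:
        out.append((r["centre"][1]*640,r["centre"][0]*480,r["confidence"]))
    return out
def tri(obs):  # list (d,u,v)
    A=np.zeros((3,3));b=np.zeros(3)
    for d,u,v in obs:
        o,D=ray(d,u,v);D=D/np.linalg.norm(D);Q=np.eye(3)-np.outer(D,D);A+=Q;b+=Q@o
    P=np.linalg.solve(A,b)
    return P,[np.linalg.norm(proj(d,P)[0]-[u,v]) for d,u,v in obs]
E
python3 - <<'E'
from h import *
np.set_printoptions(precision=4,suppress=True)
s=shot("scene");t=shot("top")
H={"casting":0,"casting_web":.048,"casting_eye":.139,"scale":0,"hook_seat":.245,"square_tray":0,"round_pan":0}
for l,z in H.items():
    a=lm("scene",l,2);b=lm("top",l,2)
    print(l,np.round(a,2).tolist(),np.round(b,2).tolist())
    for n,d,r in(("s",s,a),("t",t,b)):
        if r: print("  ",n,onz(d,*r[0][:2],z))
    if a and b: print("  tri",*tri([(s,*a[0][:2]),(t,*b[0][:2])]))
for l in("casting","scale"):
  for n,d in(("scene",s),("top",t)):
    m=models.masks_of(n,l)
    if m:
        c=cloud(d,m[0]["pixels"]); print(l,n,m[0]["confidence"],len(c),np.percentile(c,[1,50,99],axis=0).tolist())
        np.save(f"{l}_{n}.npy",c)
for n,d,(x0,y0,x1,y1) in(("scene",s,(150,230,270,330)),("top",t,(155,265,235,325)),("scene",s,(255,145,365,335)),("top",t,(255,190,335,290))):
    im=d["image"][y0:y1,x0:x1]; cv2.imwrite(f"pics/c_{n}_{x0}.png",cv2.resize(im,None,fx=5 if y1-y0<110 else 3.1,fy=5 if y1-y0<110 else 3.1,interpolation=cv2.INTER_CUBIC))
E
```

```text
casting [[204.48, 293.71, 0.84]] [[199.62, 299.9, 0.64]]
   s [0.4428 0.3262 0.    ]
   t [0.4295 0.3182 0.    ]
  tri [0.4301 0.314  0.0161] [np.float64(0.29560353762702224), np.float64(0.30165613594753876)]
casting_web [[203.07, 279.31, 0.96]] [[192.0, 291.98, 0.88]]
   s [0.4524 0.3311 0.048 ]
   t [0.4531 0.3298 0.048 ]
  tri [0.4527 0.3304 0.0481] [np.float64(0.25827923290412413), np.float64(0.2693549884496807)]
casting_eye [[196.22, 255.41, 0.85]] [[186.88, 295.1, 0.63]]
   s [0.4489 0.3376 0.139 ]
   t [0.4441 0.3223 0.139 ]
  tri [0.4414 0.3233 0.1499] [np.float64(1.6084962646435164), np.float64(1.7305234433697563)]
scale [[308.03, 308.02, 0.92]] [[298.82, 260.02, 0.75]]
   s [0.5476 0.0274 0.    ]
   t [0.5429 0.0202 0.    ]
  tri [0.5414 0.0214 0.0084] [np.float64(0.5744854844141823), np.float64(0.5478186828162117)]
hook_seat [[304.9, 240.19, 0.47]] []
   s [0.5502 0.0323 0.245 ]
square_tray [[427.97, 379.92, 0.63]] [[427.9, 274.7, 0.94], [371.39, 292.22, 0.31]]
   s [ 0.4794 -0.3743  0.    ]
   t [ 0.4905 -0.371   0.    ]
  tri [ 0.4902 -0.3727 -0.0123] [np.float64(0.53922
[... 428 characters left out ...]
0008260367, 0.47451875955644285, 0.17347955162317324]]
casting top 0.97 562 [[0.4096859541970488, 0.2796876523070542, 0.0006861800569831789], [0.44331764305696764, 0.3149792798128255, 0.018232901161070347], [0.4764037941089974, 0.36815290401813827, 0.17552925032676242]]
scale scene 0.79 4985 [[0.4827391493381641, -0.037016743661709546, 0.008470896640379841], [0.5382354409471912, 0.024306206836987587, 0.31964465206095016], [0.6574018912633778, 0.08838428812210657, 0.4593981953968809]]
scale top 0.66 505 [[0.41226445094285236, 0.2814280005667523, 0.004564943415148308], [0.4419855182824488, 0.314270831838256, 0.01892242379053899], [0.47339563078044844, 0.35792197125743336, 0.17565116020991736]]
```

View pics/c_scene_150.png

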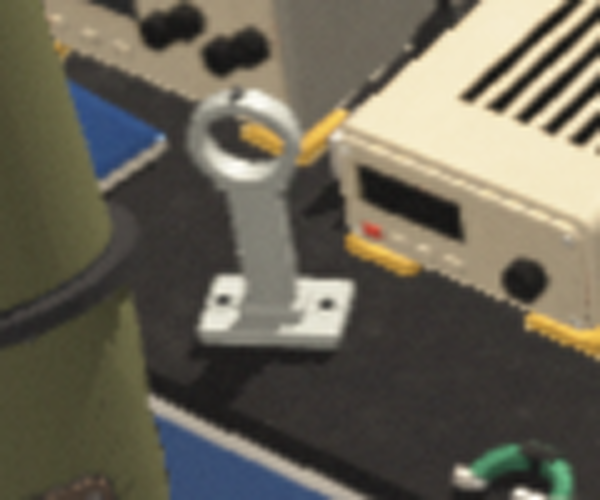

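View pics/c_top_155.png

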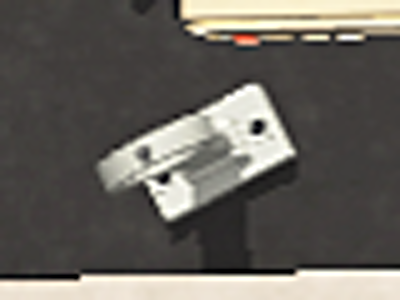

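View pics/c_scene_255.png

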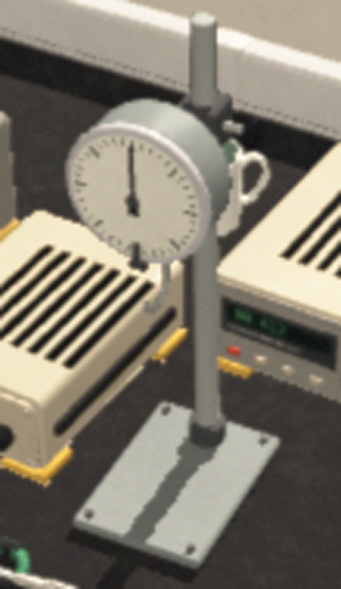

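View pics/c_top_255.png

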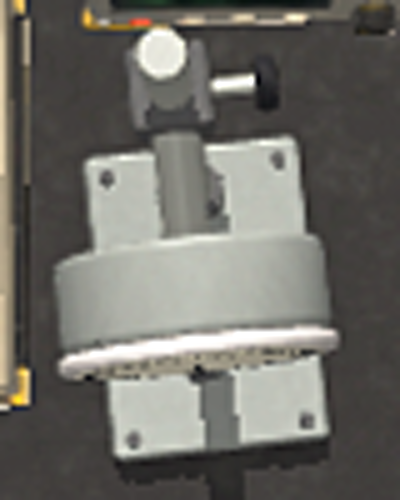

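```bash
cat > fit.py <<'E'
from h import *
from scipy.optimize import minimize
def T(x,y,yaw,z=0):
    M=np.eye(4);M[:3,:3]=Ro.from_euler('z',yaw,degrees=True).as_matrix();M[:3,3]=[x,y,z];return M
def box(x0,x1,y0,y1,z0,z1): return np.array([[a,b,c] for a in(x0,x1) for b in(y0,y1) for c in(z0,z1)])
S=4
def hull(im,d,P,val=255):
    p=proj(d,P); h=cv2.convexHull((p*S+S/2-.5).astype(np.float32)); cv2.fillConvexPoly(im,np.round(h).astype(np.int32),val)
def render(d,M):
    im=np.zeros((480*S,640*S),np.uint8); f=lambda P:P@M[:3,:3].T+M[:3,3]
    a=np.linspace(0,2*np.pi,48,endpoint=False)
    ring=lambda r,x:np.c_[np.full(48,x),r*np.cos(a),.139+r*np.sin(a)]
    hull(im,d,f(np.r_[ring(.032,-.008),ring(.032,.008)]))
    A=np.zeros_like(im);B=np.zeros_like(im);hull(A,d,f(ring(.0235,-.008)));hull(B,d,f(ring(.0235,.008)))
    im[(A>0)&(B>0)]=0
    hull(im,d,f(box(-.025,.025,-.042,.042,0,.012)));hull(im,d,f(box(-.007,.007,-.015,.015,.012,.11)))
    return cv2.resize(im,(640,480),interpolation=cv2.INTER_AREA)/255.
E
python3 - <<'E'
from fit import *
s=shot("scene");t=shot("top")
ms=models.masks_of("scene","casting")[0]["pixels"].astype(float);mt=models.masks_of("top","casting")[0]["pixels"].astype(float)
def cost(p,w=(1,1)):
    M=T(p[0]/1000,p[1]/1000,p[2]); c=0
    for d,m,k in((s,ms,w[0]),(t,mt,w[1])):
        r=render(d,M); c+=k*np.abs(r-m).sum()/m.sum()
    return c
for w in((1,1),(1,0),(0,1)):
    best=min((minimize(cost,[440,320,y],args=(w,),method="Nelder-Mead",options=dict(initial_simplex=[[440,320,y],[450,320,y],[440,330,y],[440,320,y+8]])) for y in(10,25,40)),key=lambda r:r.fun)
    print(w,best.x,best.fun)
    if w==(1,1):
        M=T(best.x[0]/1e3,best.x[1]/1e3,best.x[2])
        for d,n,(x0,y0,x1,y1) in((s,"s",(150,230,270,330)),(t,"t",(155,265,235,325))):
            im=d["image"].copy(); e=render(d,M)
            cs,_=cv2.findContours((e>.5).astype(np.uint8),cv2.RETR_LIST,cv2.CHAIN_APPROX_NONE)
            big=cv2.resize(im[y0:y1,x0:x1],None,fx=5,fy=5,interpolation=cv2.INTER_CUBIC)
            for c in cs: cv2.polylines(big,[((c-[x0,y0])*5+2).astype(np.int32)],True,(0,0,255),1)
            cv2.imwrite(f"pics/fit_{n}.png",big)
# scale from plate corners, z=.014
for d,pts in((t,[(272,221.6),(314,217.6),(277.6,281.6),(320.6,276.4)]),(s,[(255+170/3.1,145+403/3.1),(255+281/3.1,145+438/3.1),(255+73/3.1,145+523/3.1),(255+190/3.1,145+556/3.1)])):
    P=np.array([onz(d,*p,.014)[:2] for p in pts]); L=np.array([[.125,.065],[.125,-.065],[-.06,.065],[-.06,-.065]])
    f=lambda q:(L@Ro.from_euler('z',q[2]).as_matrix()[:2,:2].T+q[:2]-P).ravel()
    r=least_squares(f,[.55,.02,0]); print("scale",r.x[:2],np.degrees(r.x[2]),np.round(f(r.x)*1000,1))
c=np.load("scale_scene.npy")
k=c[(c[:,2]>.33)&(c[:,2]<.42)]; print(len(k))
E
```

```text
(1, 1) [444.4386678  324.21592981  25.06334015] 0.2177021896291673
(1, 0) [445.0164573  324.31951312  23.12213853] 0.13066867772750126
(0, 1) [444.31349083 323.80077572  27.06808436] 0.07706558485463151
scale [0.54260075 0.02478685] 4.949725394013839 [ 1.6  1.4  2.8 -0.8 -1.4  0.  -3.  -0.6]
scale [0.5417663  0.02449427] 3.8580814099227942 [  2.1   7.8   0.6  -3.    3.5   5.6  -6.1 -10.4]
1768
```

Run:
```python
import cv2,numpy as np
a=cv2.imread("pics/fit_s.png");b=cv2.imread("pics/fit_t.png")
cv2.imwrite("pics/fit_s1.png",a)
```

```text
(no output)
```

View pics/fit_s.png

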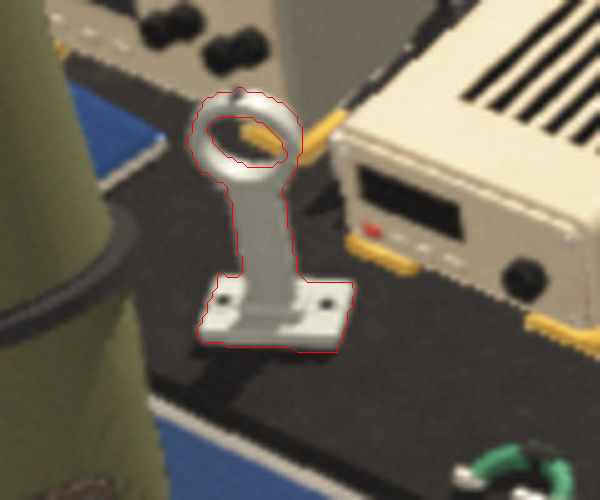

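View pics/fit_t.png

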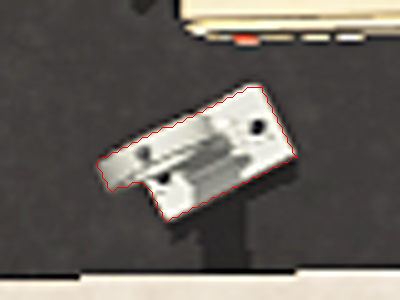

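The fit outline matches the casting in both crops. Next: refining the scale pose with an overlay of its plate, dial rim, post and hook.

Run:
```python
from fit import *
s=shot("scene");t=shot("top")
def sil(d,M):
    im=np.zeros((480*S,640*S),np.uint8); f=lambda P:P@M[:3,:3].T+M[:3,3]
    a=np.linspace(0,2*np.pi,48,endpoint=False)
    c=lambda x,r=.064:np.c_[np.full(48,x),r*np.cos(a),.372+r*np.sin(a)]
    hull(im,d,f(np.r_[c(-.031),c(.022)]));hull(im,d,f(box(-.06,.125,-.065,.065,0,.014)))
    hull(im,d,f(np.array([[.095+.011*np.cos(q),.011*np.sin(q),z] for q in a for z in(.014,.45)])))
    return cv2.resize(im,(640,480),interpolation=cv2.INTER_AREA)/255.
r=models.masks_of("scene","scale");print([q["confidence"] for q in r]);ms=r[0]["pixels"].astype(float)
r=models.masks_of("top","scale");print([(q["confidence"],q["extent"]) for q in r])
def cost(p):
    return np.abs(sil(s,T(p[0]/1e3,p[1]/1e3,p[2]))-ms)[200:].sum()/ms.sum()*1
b=minimize(cost,[542,25,5],method="Nelder-Mead",options=dict(initial_simplex=[[542,25,5],[550,25,5],[542,32,5],[542,25,10]]));print(b.x,b.fun)
M=T(.5425,.0247,4.8)
for name,M in(("A",M),):
  f=lambda P:np.asarray(P)@M[:3,:3].T+M[:3,3]
  for d,n,(x0,y0,x1,y1) in((s,"s",(255,145,365,335)),(t,"t",(255,190,335,290))):
    k=3.1 if n=="s" else 5; k=k*1.0
    big=cv2.resize(d["image"][y0:y1,x0:x1],None,fx=k,fy=k,interpolation=cv2.INTER_CUBIC)
    def pl(P,col,cl=True):
        p=(proj(d,f(P))-[x0,y0]+.5)*k; cv2.polylines(big,[np.round(p).astype(np.int32)],cl,col,1)
    a=np.linspace(0,2*np.pi,60)
    for x in(-.031,.022): pl(np.c_[np.full(60,x),.064*np.cos(a),.372+.064*np.sin(a)],(0,0,255))
    for z in(0,.014): pl([[-.06,.065,z],[-.06,-.065,z],[.125,-.065,z],[.125,.065,z]],(0,255,0) if z else (0,120,0))
    pl([[.095,0,.014],[.095,0,.45]],(255,0,0),False)
    pl([[-.021,0,.261],[-.018,0,.252],[-.01,0,.246],[0,0,.242],[.01,0,.246],[.019,0,.255],[.019,0,.298]],(255,0,255),False)
    cv2.imwrite(f"pics/sc_{n}{name}.png",big)
```

```text
[0.72]
[(0.77, [0.4188, 0.4073, 0.4964, 0.5875])]
[545.53115603  27.58580094   6.47766719] 0.0757109979609115
```

View pics/sc_sA.png

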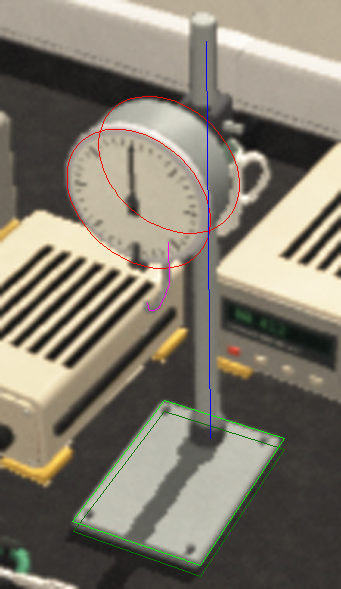

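View pics/sc_tA.png

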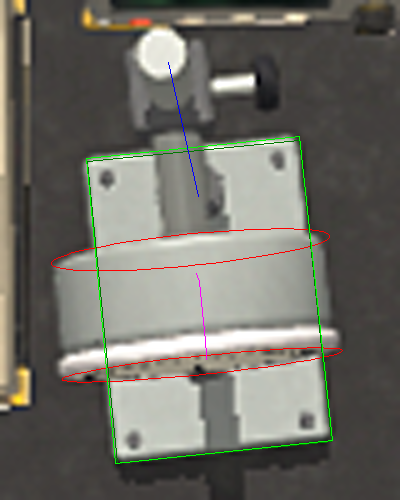

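```bash
cat > sfit.py <<'E'
from fit import *
def sil(d,M):
    im=np.zeros((480*S,640*S),np.uint8); f=lambda P:P@M[:3,:3].T+M[:3,3]
    a=np.linspace(0,2*np.pi,48,endpoint=False)
    c=lambda x,r=.064:np.c_[np.full(48,x),r*np.cos(a),.372+r*np.sin(a)]
    hull(im,d,f(np.r_[c(-.031),c(.022)]));hull(im,d,f(box(-.06,.125,-.065,.065,0,.014)))
    hull(im,d,f(np.array([[.095+.011*np.cos(q),.011*np.sin(q),z] for q in a for z in(.014,.45)])))
    return cv2.resize(im,(640,480),interpolation=cv2.INTER_AREA)/255.
E
python3 - <<'E'
from sfit import *
s=shot("scene");t=shot("top")
ms=models.masks_of("scene","scale")[0]["pixels"].astype(float);mt=models.masks_of("top","scale")[0]["pixels"].astype(float)
for w in((1,1),(0,1),(1,0)):
    def cost(p):
        M=T(p[0]/1e3,p[1]/1e3,p[2])
        e=np.abs(sil(s,M)-ms); e[:195]=0; g=np.abs(sil(t,M)-mt); g[:222]=0
        return w[0]*e.sum()/ms.sum()+w[1]*g.sum()/mt.sum()
    b=min((minimize(cost,x0,method="Nelder-Mead",options=dict(initial_simplex=np.add(x0,[[0,0,0],[6,0,0],[0,6,0],[0,0,5]]))) for x0 in([540,22,2],[546,28,7],[543,25,5])),key=lambda r:r.fun);print(w,b.x,b.fun)
for l in("hook_seat","hook","pointer"):
    print(l,lm("scene",l,2))
print(proj(s,[T(.544,.026,5)[:3,:3]@[0,0,.245]+[.544,.026,0]]))
for l in("square_tray","round_pan"):
    for n,d in(("scene",s),("top",t)):
        m=models.masks_of(n,l)
        if not m: continue
        k=m[0]["pixels"]; (u,v),(w_,h_),a=cv2.minAreaRect(np.argwhere(k)[:,::-1].astype(np.float32))
        print(l,n,m[0]["confidence"],(u,v),(w_,h_),a,onz(d,u,v,.014), [onz(d,*p,.014)[:2].round(3).tolist() for p in cv2.boxPoints(((u,v),(w_,h_),a))])
E
```

```text
(1, 1) [543.20462842  26.93849059   5.52655913] 0.10890091073632993
(0, 1) [543.05449871  24.13499428   5.58281219] 0.04053683725550031
(1, 0) [545.09827921  29.36208297   5.34472655] 0.05218078025226202
hook_seat [(307.2, 242.016, 0.56)]Traceback (most recent call last):
  File "<stdin>", line 11, in <module>
  File "h.py", line 27, in lm
    for r in models.landmark_of(n,label)[:k]:
             ~~~~~~~~~~~~~~~~~~^^^^^^^^^
ValueError: it knows: casting, casting_eye, casting_web, check_weight, cup, dust_blower, flange, hook_seat, outside_mic, round_pan, scale, shaft, square_tray, vee_block
```

```bash
cat > pl.py <<'E'
from h import *
np.set_printoptions(precision=4,suppress=True)
def tool(yaw,tilt,flip=False):
    y,t=np.radians([yaw,tilt]); x=np.array([np.sin(t)*np.cos(y),np.sin(t)*np.sin(y),-np.cos(t)])
    z=np.array([-np.sin(y),np.cos(y),0])*(-1 if flip else 1); return np.c_[x,np.cross(z,x),z]
def cur():
    o=telemetry.get_obs(); return o,np.array(o["tool_pos"]),Ro.from_euler("xyz",o["tool_rot"],degrees=True).as_matrix()
def plan(p,R,label=""):
    o,p0,R0=cur(); sh=R0.T@(np.asarray(p)-p0)*1000; rv=Ro.from_matrix(R0.T@R).as_rotvec()
    print(label,"shift",sh.round(1),np.linalg.norm(sh).round(1),"rot",rv.round(4),np.degrees(np.linalg.norm(rv)).round(1))
E
python3 - <<'E'
from pl import *
o,p,R=cur(); print(R)
for f in(0,1):
  Rg=tool(25,48,f); g=np.array([.4445,.324,.048])+.002*Rg[:,0]
  print(f,g); plan(g-.13*Rg[:,0],Rg,"pre")
s=shot("scene");t=shot("top")
for l in("square_tray","round_pan"):
    for n,d in(("scene",s),("top",t)):
        m=models.masks_of(n,l)
        if not m: continue
        k=m[0]["pixels"]; r=cv2.minAreaRect(np.argwhere(k)[:,::-1].astype(np.float32)); (u,v),wh,a=r
        print(l,n,m[0]["confidence"],(u,v),onz(d,u,v,.014), [onz(d,*q,.014)[:2].round(3).tolist() for q in cv2.boxPoints(r)])
E
```

```text
[[ 0.0001 -0.8992  0.4375]
 [ 0.0001  0.4375  0.8992]
 [-1.     -0.      0.0001]]
0 [0.4458 0.3246 0.0467]
pre shift [ 105.9 -198.  -238.1] 327.3 rot [-0.8352 -0.3718 -0.7805] 68.9
1 [0.4458 0.3246 0.0467]
pre shift [ 105.9 -198.  -238.1] 327.3 rot [ 2.0934 -0.9319  0.4439] 133.7
square_tray scene 0.9 (428.10009765625, 377.8000183105469) [ 0.4747 -0.375   0.014 ] [[0.416, -0.297], [0.55, -0.287], [0.534, -0.454], [0.407, -0.455]]
square_tray top 0.89 (430.0, 277.5) [ 0.4815 -0.3736  0.014 ] [[0.545, -0.292], [0.542, -0.461], [0.419, -0.455], [0.422, -0.287]]
round_pan scene 0.84 (361.5, 360.0) [ 0.442 -0.202  0.014] [[0.473, -0.102], [0.548, -0.23], [0.413, -0.295], [0.344, -0.176]]
round_pan top 0.6 (373.0, 289.5) [ 0.449  -0.2007  0.014 ] [[0.524, -0.131], [0.521, -0.276], [0.375, -0.27], [0.378, -0.127]]
```

```bash
python3 -m pendant '[[87,[106,-198,-238],[-0.8352,-0.3718,-0.7805]],[87,[106,-198,-238],[-0.8352,-0.3718,-0.7805]],[87,[106,-198,-238],[-0.8352,-0.3718,-0.7805]],[87,[106,-198,-238],[-0.8352,-0.3718,-0.7805]],[87,[106,-198,-238],[-0.8352,-0.3718,-0.7805]],[87,[106,-198,-238],[-0.8352,-0.3718,-0.7805]],[87,[106,-198,-238],[-0.8352,-0.3718,-0.7805]],[87,[106,-198,-238],[-0.8352,-0.3718,-0.7805]],[87,[106,-198,-238],[-0.8352,-0.3718,-0.7805]],[87,[106,-198,-238],[-0.8352,-0.3718,-0.7805]]]' 30
python3 - <<'E'
from pl import *
o,p,R=cur(); print(o["time_s"],p,o["qpos"],o["force"]);print(R)
Rg=tool(25,48); g=np.array([.4445,.324,.048])+.002*Rg[:,0]
plan(g-.13*Rg[:,0],Rg,"pre"); plan(g,Rg,"g"); shot("scene","s1");shot("top","t1")
E
```

```text
time_s: 2.88
tool_pos: [0.381, 0.3188, 0.1422]
tool_rot: [-88.8, 48.7, 19.7]
force: [0.9, -0.2, 0.7]
grip_width: 0.0873
2.8833 [0.381  0.3188 0.1422] [-28.4098 -17.2609 -29.0674 140.2529  38.8424  26.7506  18.8947] [ 0.8832 -0.2341  0.7236]
[[ 0.6219 -0.7139 -0.3219]
 [ 0.2224 -0.2332  0.9467]
 [-0.7509 -0.6603  0.0137]]
pre shift [-15.5  30.1 -25.9] 42.6 rot [-0.0868 -0.0666 -0.1156] 9.1
g shift [113.4  15.5 -16.6] 115.6 rot [-0.0868 -0.0666 -0.1156] 9.1
```

View pics/s1.png

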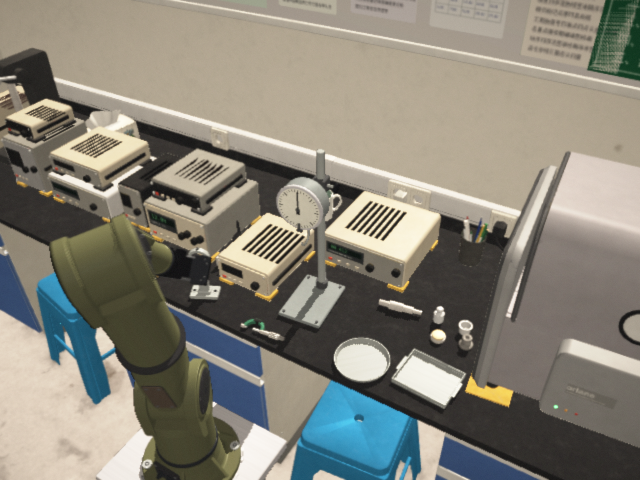

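View pics/t1.png

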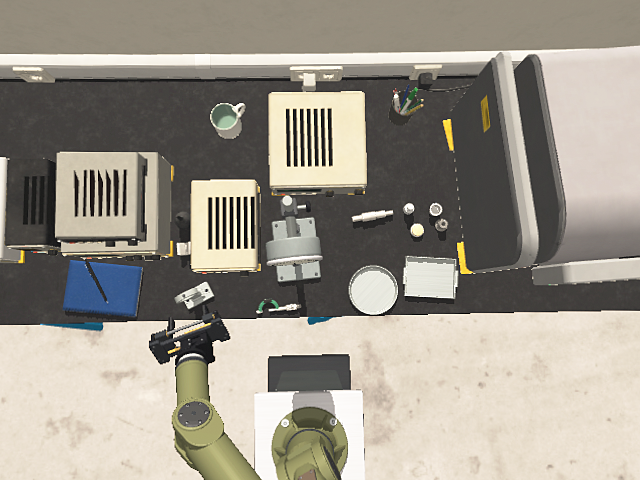

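Joints 2 and 4 are at their limits, so that pre-grasp was too far back. I'll go to a closer one, 80 mm back.

Run:
```python
from pl import *
for tl in(45,48,50):
  Rg=tool(25,tl); g=np.array([.4445,.324,.048])+.002*Rg[:,0]
  plan(g-.08*Rg[:,0],Rg,f"pre80 {tl}")
```

```text
pre80 45 shift [ 33.5  21.6 -19.4] 44.3 rot [-0.0936 -0.07   -0.0629] 7.6
pre80 48 shift [ 33.9  25.6 -19.7] 46.8 rot [-0.0918 -0.0725 -0.1152] 9.4
pre80 50 shift [ 34.2  28.3 -20. ] 48.7 rot [-0.0905 -0.0741 -0.1501] 10.9
```

```bash
python3 -m pendant '[[87,[17,12,-10],[-0.046,-0.036,-0.058]],[87,[34,25.5,-19.5],[-0.0918,-0.0725,-0.1152]],[87,[34,25.5,-19.5],[-0.0918,-0.0725,-0.1152]],[87,[34,25.5,-19.5],[-0.0918,-0.0725,-0.1152]],[87,[34,25.5,-19.5],[-0.0918,-0.0725,-0.1152]]]'
python3 - <<'E'
from pl import *
o,p,R=cur(); print(o["time_s"],p,o["qpos"],o["force"])
Rg=tool(25,48); g=np.array([.4445,.324,.048])+.002*Rg[:,0]
plan(g-.08*Rg[:,0],Rg,"pre"); plan(g-.04*Rg[:,0],Rg,"g40");plan(g,Rg,"g")
E
```

```text
time_s: 3.4
tool_pos: [0.4182, 0.3414, 0.1217]
tool_rot: [-90.7, 43.8, 23.8]
force: [-1.3, -0.8, 1.2]
grip_width: 0.0869
3.4 [0.4182 0.3414 0.1217] [ 14.1176 -17.2893 -64.6052 140.1393  45.5305   9.2702  16.5119] [-1.2607 -0.8215  1.1665]
pre shift [-14.6  44.2 -27.2] 53.9 rot [-0.0018 -0.0149 -0.0313] 2.0
g40 shift [ 25.3  43.  -26.6] 56.5 rot [-0.0018 -0.0149 -0.0313] 2.0
g shift [ 65.3  41.7 -26. ] 81.7 rot [-0.0018 -0.0149 -0.0313] 2.0
```

```bash
cat > data.json <<'E'
[[[-63.24861357,18.43629746,-4.01510103,83.17505669,1.29479918,78.54093754,-3.25856678],[0.28418372,0.58400266,0.23849138],[-176.92253366,89.89278422,-112.86318255]],
[[-28.4098,-17.2609,-29.0674,140.2529,38.8424,26.7506,18.8947],[0.381,0.3188,0.1422],[-88.8,48.7,19.7]],
[[14.1176,-17.2893,-64.6052,140.1393,45.5305,9.2702,16.5119],[0.4182,0.3414,0.1217],[-90.7,43.8,23.8]]]
E
cat > kin.py <<'E'
import json,itertools,numpy as np
from scipy.spatial.transform import Rotation as Ro
D=json.load(open("data.json"))
def chain(q,sg):
    Rs=[];R=np.eye(3)
    for i,(a,s) in enumerate(zip("zyzyzyz",sg)):
        R=R@Ro.from_euler(a,s*q[i],degrees=True).as_matrix();Rs.append(R)
    return Rs
E
python3 - <<'E'
from kin import *
res=[]
for sg in itertools.product((1,-1),repeat=7):
    if sg[1]<0: continue
    M=[chain(q,sg)[-1].T@Ro.from_euler("xyz",e,degrees=True).as_matrix() for q,_,e in D]
    res.append((max(np.linalg.norm(M[0]-M[1]),np.linalg.norm(M[0]-M[2])),sg,M[0]))
res.sort(key=lambda r:r[0])
for r in res[:3]: print(r[0],r[1]);print(r[2].round(3))
sg=res[0][1]
A=[];b=[]
for q,p,e in D:
    Rs=chain(q,sg); A.append(np.c_[[0,0,1],Rs[2][:,0],Rs[2][:,2],Rs[4][:,0],Rs[4][:,2],Rs[6][:,2]]);b.append(p)
A=np.vstack(A);b=np.hstack(b);x,r,rk,sv=np.linalg.lstsq(A,b,rcond=None);print(x,(A@x-b)*1000,sv)
E
```

```text
0.000978181344499966 (-1, 1, -1, 1, -1, 1, -1)
[[-0.  0. -1.]
 [-0.  1.  0.]
 [ 1.  0. -0.]]
0.6553299129740469 (1, 1, 1, -1, -1, -1, -1)
[[-0.597  0.56   0.574]
 [ 0.034 -0.698  0.715]
 [ 0.801  0.447  0.398]]
0.7520597266463184 (1, 1, 1, -1, -1, -1, 1)
[[-0.597  0.635  0.49 ]
 [-0.034 -0.63   0.776]
 [ 0.801  0.447  0.398]]
[ 0.26351447 -0.01802911  0.49086649  0.02108409  0.52674676  0.3698304 ] [-23.7628887   10.41528347   0.28486004  -5.77918241  -2.04734007
  -3.09997055   5.16580676   1.86424384   2.81511051] [3.28048084 2.35303184 1.03000084 0.65370825 0.43362892 0.15942516]
```

Run:
```python
from pl import *
plan([.36,.46,.26],tool(40,20),"a")
```

```text
a shift [-99.5 -97.7 130.8] 191.2 rot [-0.2266 -0.1583  0.4534] 30.4
```

```bash
cat >> pl.py <<'E'
def log():
    import json
    o=telemetry.get_obs(); D=json.load(open("data.json")); D.append([list(map(float,o[k])) for k in("qpos","tool_pos","tool_rot")]); json.dump(D,open("data.json","w")); print(round(o["time_s"],2),o["qpos"].round(1),o["tool_pos"].round(4),o["force"].round(1))
E
python3 -m pendant '[[87,[-50,-49,65],[-0.1,-0.08,0.22]],[87,[-99,-98,131],[-0.227,-0.158,0.453]],[87,[-99,-98,131],[-0.227,-0.158,0.453]]]'; python3 -c "
from pl import *
log()"
python3 -m pendant '[[87,[-50,-49,65],[-0.1,-0.08,0.22]],[87,[-50,-49,65],[-0.1,-0.08,0.22]],[87,[-50,-49,65],[-0.1,-0.08,0.22]]]'; python3 -c "
from pl import *
log()"
python3 - <<'E'
from kin import *
sg=(-1,1,-1,1,-1,1,-1)
A=[];b=[]
for q,p,e in D:
    Rs=chain(q,sg); A.append(np.c_[[0,0,1],Rs[0][:,0],Rs[2][:,0],Rs[2][:,2],Rs[4][:,0],Rs[4][:,2],Rs[5][:,0],Rs[6][:,2]]);b.append(p)
A=np.vstack(A);b=np.hstack(b);x,r,rk,sv=np.linalg.lstsq(A,b,rcond=None);print(x.round(4),((A@x-b)*1000).round(1),sv)
E
```

```text
time_s: 3.65
tool_pos: [0.418, 0.3617, 0.1652]
tool_rot: [-92.2, 47.9, 24.3]
force: [0.1, -0.5, 0.2]
grip_width: 0.087
3.65 [-11.3 -13.7 -41.2 133.9  30.3  21.9  37.1] [0.418  0.3617 0.1652] [ 0.1 -0.5  0.2]
time_s: 3.9
tool_pos: [0.3867, 0.4296, 0.2374]
tool_rot: [-91.5, 60.6, 32.8]
force: [1.6, 1.4, 0.7]
grip_width: 0.087
3.9 [-26.4  -8.8 -28.6 117.    9.9  43.9  63. ] [0.3867 0.4296 0.2374] [1.6 1.4 0.7]
[ 0.1869  0.0578 -0.049   0.5523 -0.0236  0.4659 -0.0047  0.4163] [-18.    9.7   1.3  -5.3   1.7  -4.1   2.2  -0.6   3.    4.4   2.2   3.5
  -1.7  -4.9  -3.6] [4.37997003 4.00325366 1.88641424 0.77853788 0.70238165 0.30595842
 0.15752726 0.11566091]
```

```bash
cat > lin.py <<'E'
from kin import *
sg=(-1,1,-1,1,-1,1,-1)
def fit(cols,show=True):
    A=[];b=[]
    for q,p,e in D:
        Rs=[np.eye(3)]+chain(q,sg); A.append(np.c_[tuple(Rs[i][:,j] for i,j in cols)]);b.append(p)
    A=np.vstack(A);b=np.hstack(b);x,r,rk,sv=np.linalg.lstsq(A,b,rcond=None)
    if show: print(cols,x.round(4),((A@x-b)*1000).round(1),sv[-2:])
    return x,A@x-b
E
python3 - <<'E'
from lin import *
base=[(0,2),(3,0),(3,2),(5,0),(5,2),(7,2)]
fit(base+[(1,1)]);fit(base+[(3,1)]);fit(base+[(5,1)]);fit(base+[(6,0)]);fit(base+[(7,0),(7,1)]);fit(base+[(1,0),(6,0),(1,1),(5,1)]);fit(base+[(0,0),(0,1)])
E
```

```text
[(0, 2), (3, 0), (3, 2), (5, 0), (5, 2), (7, 2), (1, 1)] [ 2.606e-01 -2.000e-04  4.671e-01  8.000e-04  5.142e-01  3.615e-01
 -2.500e-02] [-1.5  0.5 -0.1  2.6 -0.3  0.3 -2.8 -0.1 -0.3  0.2 -0.   0.2 -0.   0.8
 -0.1] [0.44874498 0.16615313]
[(0, 2), (3, 0), (3, 2), (5, 0), (5, 2), (7, 2), (3, 1)] [ 2.331e-01 -1.000e-03  4.714e-01 -3.000e-04  5.119e-01  3.389e-01
 -2.720e-02] [ 0.7 -0.2  0.2 -4.1 -0.  -0.6  4.8  0.3  0.8 -0.5  0.3 -0.4 -0.7 -0.6
 -0.1] [0.37515102 0.16520484]
[(0, 2), (3, 0), (3, 2), (5, 0), (5, 2), (7, 2), (5, 1)] [ 0.241  -0.0158  0.4663  0.0112  0.531   0.3301 -0.0259] [-0.2  1.2  2.3 -4.   2.5  0.3  5.5  1.5  2.8 -0.7 -1.1 -1.2 -1.9 -2.5
 -4.2] [0.41377061 0.16315002]
[(0, 2), (3, 0), (3, 2), (5, 0), (5, 2), (7, 2), (6, 0)] [ 0.2861 -0.0518  0.502   0.031   0.5331  0.4007 -0.0231] [-24.    9.1   2.2  -1.4  -5.8  -5.6   3.6   1.4   7.7  -1.5   3.    0.7
  -9.1  10.2  -5.1] [0.17596297 0.15505739]
[(0, 2), (3, 0), (3, 2), (5, 0), (5, 2), (7, 2), (7, 0), (7, 1)] [ 0.2098 -0.0168  0.506   0.0106  0.5322  0.3404  0.0155 -0.024 ] [-3.4 -1.7 -0.7 -6.1 -7.3 -1.7  3.6 -0.   1.2 -1.5  1.5  0.4  1.6 10.2
  0.8] [0.24809973 0.16854703]
[(0, 2), (3, 0), (3, 2), (5, 0), (5, 2), (7, 2), (1, 0), (6, 0), (1, 1), (5, 1)] [ 0.2551 -0.0022  0.4647  0.0031  0.5191  0.3505 -0.0008  0.001  -0.019
 -0.0074] [-0.2  0.3  0.5  0.9  0.6  0.6 -0.7  0.3  0.3 -0.1 -0.5 -0.3 -0.3 -0.3
 -1.1] [0.13222099 0.0828688 ]
[(0, 2), (3, 0), (3, 2), (5, 0), (5, 2), (7, 2), (0, 0), (0, 1)] [ 0.2307  0.0021  0.4698  0.008   0.5042  0.3276  0.0282 -0.0049] [ 1.3 -0.7  0.6 -4.5 -1.   0.7  5.9  0.5  0.3 -1.   0.6 -0.7 -1.6  0.6
 -0.9] [0.21014178 0.15414371]
```

Run:
```python
from lin import *
fit([(0,2),(3,2),(5,2),(7,2),(1,1),(3,1),(5,1)]);fit([(0,2),(3,2),(5,2),(7,2),(1,1),(5,1)]);fit([(0,2),(3,2),(5,2),(7,2),(1,1),(3,1)]);fit([(0,2),(3,2),(5,2),(7,2),(1,1),(3,1),(5,1),(6,0)])
```

```text
[(0, 2), (3, 2), (5, 2), (7, 2), (1, 1), (3, 1), (5, 1)] [ 2.495e-01  4.677e-01  5.131e-01  3.515e-01 -1.560e-02 -1.060e-02
 -4.000e-04] [ 0.  0.  0.  0. -0.  0.  0. -0.  0. -0.  0. -0. -0.  0. -0.] [0.2124586  0.19666061]
[(0, 2), (3, 2), (5, 2), (7, 2), (1, 1), (5, 1)] [ 0.2572  0.4633  0.5145  0.3552 -0.0231 -0.0038] [ 0.  -0.6 -0.1  1.6  1.2  0.6 -2.6  0.7 -0.4 -0.   0.2  0.2  0.4 -0.1
 -0.3] [0.32198149 0.21124891]
[(0, 2), (3, 2), (5, 2), (7, 2), (1, 1), (3, 1)] [ 0.2495  0.4681  0.513   0.3519 -0.0155 -0.0109] [-0.1  0.1  0.   0.  -0.1 -0.   0.  -0.1  0.   0.  -0.  -0.  -0.   0.1
  0. ] [0.25523189 0.20070656]
[(0, 2), (3, 2), (5, 2), (7, 2), (1, 1), (3, 1), (5, 1), (6, 0)] [ 2.495e-01  4.677e-01  5.131e-01  3.515e-01 -1.550e-02 -1.070e-02
 -3.000e-04 -0.000e+00] [ 0. -0. -0.  0. -0.  0.  0. -0.  0. -0.  0. -0.  0.  0. -0.] [0.21039687 0.16173626]
```

```bash
cat > ik.py <<'E'
from lin import *
from scipy.optimize import least_squares
cols=[(0,2),(3,2),(5,2),(7,2),(1,1),(3,1),(5,1)]
X,_=fit(cols,False)
LO=np.array([-163.93,-17.29,-79.2,3.27,-89.18,5.43,-154.24]);HI=np.array([163.93,119.83,71.16,140.29,269.18,117.66,154.24])
TM=np.array([[0,0,-1],[0,1,0],[1,0,0.]])
def fk(q):
    Rs=[np.eye(3)]+chain(q,sg); return sum(x*Rs[i][:,j] for x,(i,j) in zip(X,cols)),Rs[7]@TM
def pts(q):
    Rs=[np.eye(3)]+chain(q,sg); h=np.array([0,0,X[0]]); e=h+X[1]*Rs[3][:,2]+X[4]*Rs[1][:,1]+X[5]*Rs[3][:,1]; w=e+X[2]*Rs[5][:,2]; return e,w
def ik(p,R,q0,w=0.02,mid=None):
    def f(q):
        P,RR=fk(q); e=Ro.from_matrix(RR.T@R).as_rotvec()
        m=(np.r_[np.maximum(0,LO+4-q),np.maximum(0,q-HI+4)])*w*.05
        return np.r_[(P-p)*100,e*30,m,(q-(q0 if mid is None else mid))*.0002]
    r=least_squares(f,np.clip(q0,LO+.1,HI-.1),bounds=(LO,HI)); P,RR=fk(r.x)
    return r.x,np.linalg.norm(P-p)*1000,np.degrees(np.linalg.norm(Ro.from_matrix(RR.T@R).as_rotvec()))
def margin(q): return np.minimum(q-LO,HI-q)
E
cat > tgt.py <<'E'
from ik import *
from pl import tool
E
python3 - <<'E'
from tgt import *
rng=np.random.default_rng(0)
def best(p,R,n=25):
    out=[]
    for k in range(n):
        q0=rng.uniform(LO,HI); q0[3]=rng.uniform(60,135);q0[0]=-np.degrees(np.arctan2(p[1],p[0]))+rng.uniform(-60,60)
        q,a,b=ik(p,R,q0)
        if a<1 and b<.5: out.append((margin(q).min(),q))
    out.sort(key=lambda r:-r[0]); return out
def rep(l,p,R):
    o=best(p,R); print(l,len(o), *( (o[0][0].round(1),o[0][1].round(0)) if o else ()))
web=np.array([.4445,.324,.048])
for tl in(40,45,48):
  for off in(0,.06,.1):
    R=tool(25,tl); rep(("cast",tl,off),web+R[:,0]*(.002-off),R)
b=np.array([np.cos(np.radians(5.4)),np.sin(np.radians(5.4)),0]); seat=np.array([.5435,.0265,.245])
for tl in(40,45,48):
  R=tool(5.4,tl)
  for fx,up in((0,0),(0,.028),(-.07,.028),(-.08,0)):
    rep(("hook",tl,fx,up),seat+b*fx+[0,0,up-.1145]+.002*R[:,0],R)
E
```

```text
('cast', 40, 0) 20 2.2 [ 28.  11. -76. 138.  92.  23. -13.]
('cast', 40, 0.06) 0
('cast', 40, 0.1) 0
('cast', 45, 0) 0
('cast', 45, 0.06) 0
('cast', 45, 0.1) 0
('cast', 48, 0) 0
('cast', 48, 0.06) 0
('cast', 48, 0.1) 0
('hook', 40, 0, 0) 15 2.5 [  9. -11. -14. 138. -12.  13. 100.]
('hook', 40, 0, 0.028) 13 3.1 [-10. -14.   4. 137.   4.  17.  86.]
('hook', 40, -0.07, 0.028) 0
('hook', 40, -0.08, 0) 0
('hook', 45, 0, 0) 20 0.0 [ 44. -14. -45. 140. -68.  11. 154.]
('hook', 45, 0, 0.028) 14 0.1 [  2. -15.  -7. 140. -11.  10. 100.]
('hook', 45, -0.07, 0.028) 0
('hook', 45, -0.08, 0) 0
('hook', 48, 0, 0) 0
('hook', 48, 0, 0.028) 0
('hook', 48, -0.07, 0.028) 0
('hook', 48, -0.08, 0) 0
```

```bash
cat >> tgt.py <<'E'
rng=np.random.default_rng(0)
def best(p,R,n=16):
    out=[]
    for k in range(n):
        q0=rng.uniform(LO,HI); q0[3]=rng.uniform(90,138);q0[0]=-np.degrees(np.arctan2(p[1],p[0]))+rng.uniform(-60,60)
        q,a,b=ik(p,R,q0)
        if a<1 and b<.5: out.append((margin(q)[[1,2,3,5,6]].min(),q))
    out.sort(key=lambda r:-r[0]); return out
def rep(l,p,R):
    o=best(p,R); print(l,len(o), *( (o[0][0].round(1),o[0][1].round(0)) if o else ()))
def pose(origin,yaw,tau,xg,zg,flip=False):
    """origin of casting (world), bore yaw -> TCP"""
    R=tool(yaw,tau,flip); B=Ro.from_euler('z',yaw,degrees=True).as_matrix()
    return np.asarray(origin)+B@[xg,0,zg]+.002*R[:,0],R
def xg_of(tau,c=-.0105): t=np.radians(tau); return c+.051*np.sin(t)-.0375*np.cos(t)
SEAT=np.array([.5435,.0265,.245]);SB=np.array([np.cos(np.radians(5.4)),np.sin(np.radians(5.4)),0])
def hookorg(f,up): return SEAT+SB*f+[0,0,up-.1625]
E
python3 - <<'E'
from tgt import *
for tl in(34,37,40):
    xg=xg_of(tl); print(tl,xg)
    for up in(0,.03,.08): rep(("cast",tl,up),*pose([.4445,.324,up],25,tl,xg,.05))
    for yaw in(5.4,25):
      for f,up in((-.002,.025),(-.045,.025),(-.002,-.03)): rep(("hook",tl,yaw,f,up),*pose(hookorg(f,up),yaw,tl,xg,.05))
E
```

```text
34 -0.01307007089380597
('cast', 34, 0) 11 3.8 [-17.   1. -30. 137.  50.  16.  23.]
('cast', 34, 0.03) 11 5.4 [  2.  -3. -48. 135.  31.  18.  42.]
('cast', 34, 0.08) 13 7.2 [ -5. -10. -39. 133.  12.  23.  60.]
('hook', 34, 5.4, -0.002, 0.025) 11 3.8 [ 11. -14. -15. 133.  -9.  26.  98.]
('hook', 34, 5.4, -0.045, 0.025) 0
('hook', 34, 5.4, -0.002, -0.03) 12 4.5 [ 33.  -9. -37. 136. -19.  18. 107.]
('hook', 34, 25, -0.002, 0.025) 7 2.2 [-33. -15.  35. 132. -14.  31. 128.]
('hook', 34, 25, -0.045, 0.025) 11 0.7 [  4. -17.   3. 136. -30.  35. 143.]
('hook', 34, 25, -0.002, -0.03) 11 5.2 [-26.  -7.  31. 135. -32.  25. 147.]
37 -0.009756265446019017
('cast', 37, 0) 10 3.0 [ 29.   7. -76. 137.  75.  19.   2.]
('cast', 37, 0.03) 12 3.7 [  5.  -4. -51. 137.  43.  15.  29.]
('cast', 37, 0.08) 12 5.4 [-17. -10. -28. 135.  24.  21.  48.]
('hook', 37, 5.4, -0.002, 0.025) 10 0.7 [-27. -17.  19. 136.  16.  23.  76.]
('hook', 37, 5.4, -0.045, 0.025) 0
('hook', 37, 5.4, -0.002, -0.03) 8 2.1 [ 16.  -8. -20. 138. -13.  13. 102.]
('hook', 37, 25, -0.002, 0.025) 8 5.9 [ -4. -11.  10. 133. -34.  30. 147.]
('hook', 37, 25, -0.045, 0.025) 8 0.0 [  2. -17.   5. 138. -34.  32. 148.]
('hook', 37, 25, -0.002, -0.03) 3 3.3 [-39. -10.  44. 137. -34.  21. 151.]
40 -0.006444498522948178
('cast', 40, 0) 14 1.2 [ 10.   4. -58. 139.  87.  17. -13.]
('cast', 40, 0.03) 14 2.1 [ 33.  -8. -77. 138.  45.   9.  26.]
('cast', 40, 0.08) 12 3.7 [-16. -10. -30. 137.  33.  17.  39.]
('hook', 40, 5.4, -0.002, 0.025) 13 2.4 [  7. -15. -11. 137. -10.  18.  99.]
('hook', 40, 5.4, -0.045, 0.025) 0
('hook', 40, 5.4, -0.002, -0.03) 10 0.6 [ 27.  -9. -30. 140. -30.   9. 118.]
('hook', 40, 25, -0.002, 0.025) 6 4.0 [-15. -13.  21. 135. -36.  26. 150.]
('hook', 40, 25, -0.045, 0.025) 0
('hook', 40, 25, -0.002, -0.03) 7 1.5 [-51. -14.  57. 139. -33.  17. 153.]
```

```bash
cat > clr.py <<'E'
from tgt import *
a=np.linspace(0,np.pi,60)
HK=np.r_[np.c_[-1-20*np.cos(a),17-20*np.sin(a)],np.c_[np.full(20,19.),np.linspace(17,53,20)]]
def rect(P,x0,x1,z0,z1):
    dx=np.maximum(np.maximum(x0-P[:,0],P[:,0]-x1),0);dz=np.maximum(np.maximum(z0-P[:,1],P[:,1]-z1),0); return np.hypot(dx,dz).min()-3
def clear(f,up,lam,tau,xg,zg):
    """f, up: bore-top-centre point rel. seat in mm, lam lean fwd deg -> clearances hook-top, hook-bottom, hook-body (mm)"""
    l=np.radians(lam); ex=np.array([np.cos(l),-np.sin(l)]);ez=np.array([np.sin(l),np.cos(l)])
    d=HK-[f,up]; P=np.c_[d@ex,d@ez+162.5]
    t=np.radians(tau); ax=np.array([np.sin(t),-np.cos(t)]);bx=np.array([np.cos(t),np.sin(t)])
    g=P-[xg,zg]; Q=np.c_[g@ax,g@bx]
    return rect(P,-8,8,162.5,171),rect(P,-8,8,100,115.5),rect(Q,-400,-51,-37.5,37.5)
def hpose(f,up,lam,tau,xg,zg,yaw=5.4):
    """mm in; tcp pose, tilted tool tau-lam"""
    l=np.radians(lam); ex=np.array([np.cos(l),-np.sin(l)]);ez=np.array([np.sin(l),np.cos(l)])
    R=tool(yaw,tau-lam); r=(xg*ex+(zg-162.5)*ez+[f,up])/1000
    b=np.array([np.cos(np.radians(yaw)),np.sin(np.radians(yaw)),0])
    return SEAT+b*r[0]+[0,0,r[1]]+.002*R[:,0],R
E
python3 - <<'E'
from clr import *
for tau in (36,38):
  xg=xg_of(tau)*1000
  for f,up,lam in((-50,25,0),(-50,20,10),(-50,22,15),(-50,22,20),(-40,22,20),(-30,22,20),(-20,22,15),(-10,22,10),(-4,22,5),(-2,22,0),(-2,0,0)):
    o=best(*hpose(f,up,lam,tau,xg,50))
    print(tau,f,up,lam,np.round(clear(f,up,lam,tau,xg,50),1),len(o),*((o[0][0].round(1),o[0][1].round()) if o else ()))
E
```

```text
36 -50 25 0 [19.5 33.6 49.4] 0
36 -50 20 10 [18.1 43.5 57.1] 0
36 -50 22 15 [18.3 45.3 58.4] 12 0.0 [ 11. -17. -15. 131.  -7.  45.  96.]
36 -50 22 20 [18.  48.2 60.1] 11 2.1 [  7. -15. -11. 128.  -4.  51.  94.]
36 -40 22 20 [ 8.6 40.4 50.5] 10 3.5 [  3. -14.  -7. 127.  -2.  51.  92.]
36 -30 22 20 [-0.3 33.3 40.9] 12 5.0 [  6. -12. -10. 126.  -3.  50.  93.]
36 -20 22 15 [ 2.1 25.5 30.4] 10 3.2 [-19. -14.  12. 129.   5.  44.  85.]
36 -10 22 10 [ 4.1 20.7 20.3] 12 4.3 [  9. -13. -13. 130.  -5.  37.  94.]
36 -4 22 5 [ 7.7 19.3 14.4] 10 4.0 [  9. -13. -13. 132.  -7.  30.  96.]
36 -2 22 0 [ 9.1 19.  12.3] 8 3.4 [ -2. -14.  -4. 135.  -2.  23.  92.]
36 -2 0 0 [-2.1 41.  25.2] 9 4.4 [ 20. -12. -23. 136. -15.  20. 104.]
38 -50 25 0 [19.5 33.6 49.4] 0
38 -50 20 10 [18.1 43.5 57.4] 0
38 -50 22 15 [18.3 45.3 58.7] 0
38 -50 22 20 [18.  48.2 60.6] 8 0.8 [ -3. -16.  -2. 130.  -1.  49.  90.]
38 -40 22 20 [ 8.6 40.4 51.1] 9 2.4 [  4. -15.  -8. 128.  -3.  48.  93.]
38 -30 22 20 [-0.3 33.3 41.6] 11 3.9 [  7. -13. -11. 127.  -4.  48.  93.]
38 -20 22 15 [ 2.1 25.5 31.1] 9 3.5 [ 11. -14. -15. 129.  -6.  41.  95.]
38 -10 22 10 [ 4.1 20.7 21.2] 15 3.5 [  7. -14. -11. 131.  -5.  34.  95.]
38 -4 22 5 [ 7.7 19.3 15.4] 12 3.3 [  2. -14.  -7. 134.  -4.  27.  93.]
38 -2 22 0 [ 9.1 19.  13.3] 12 3.1 [  9. -14. -13. 136. -10.  20.  99.]
38 -2 0 0 [-2.1 41.  26.8] 12 3.4 [ 29. -13. -32. 137. -25.  17. 113.]
```

Run:
```python
from clr import *
from pl import plan,cur
xg=xg_of(36)
B=Ro.from_euler('z',25,degrees=True).as_matrix()
o,p,R=cur(); q=o["qpos"]; print(p)
for l,dx,up in(("pre",-.02,.12),("pre1",-.02,.09),("pre2",-.008,.04),("g",0,0)):
    P,Rg=pose(np.array([.4445,.324,0])+B@[dx,0,up],25,36,xg,.05)
    q,a,b=ik(P,Rg,q,mid=None); print(l,P,q.round(0),a,b,margin(q).min()); plan(P,Rg)
```

```text
[0.3867 0.4296 0.2374]
pre [0.4176 0.3115 0.1684] [-23. -16. -23. 134.  14.  28.  58.] 5.5906058302309354e-05 1.1643773255360038e-05 0.9663307695998995
 shift [  41.5   70.  -114.3] 140.3 rot [ 0.1409  0.0748 -0.1144] 11.2
pre1 [0.4176 0.3115 0.1384] [-21. -14. -25. 136.  18.  24.  53.] 1.2742616795794621e-05 5.4055340203915235e-06 3.7135568236371714
 shift [  67.7   84.7 -113.9] 157.3 rot [ 0.1409  0.0748 -0.1144] 11.2
pre2 [0.4285 0.3165 0.0884] [-16.  -6. -31. 137.  35.  17.  36.] 8.957670434168648e-05 2.7983139591374443e-05 3.2403182982394014
 shift [ 117.1   98.9 -115.1] 191.7 rot [ 0.1409  0.0748 -0.1144] 11.2
g [0.4357 0.3199 0.0484] [-17.   1. -30. 138.  61.  15.  12.] 0.0001487196176577169 4.805036167571792e-05 2.6504190383834043
 shift [ 155.8  111.7 -115.9] 224.0 rot [ 0.1409  0.0748 -0.1144] 11.2
```

```bash
python3 -m pendant '[[87,[3,17,-38],[0.05,0.025,-0.04]],[87,[6,34,-76],[0.1,0.05,-0.08]],[87,[10,50,-114],[0.1409,0.0748,-0.1144]],[87,[10,50,-114],[0.1409,0.0748,-0.1144]],[87,[38,67,-114],[0.1409,0.0748,-0.1144]],[87,[67.7,84.7,-114],[0.1409,0.0748,-0.1144]],[87,[67.7,84.7,-114],[0.1409,0.0748,-0.1144]],[87,[67.7,84.7,-114],[0.1409,0.0748,-0.1144]],[87,[67.7,84.7,-114],[0.1409,0.0748,-0.1144]]]'
python3 - <<'E'
from clr import *
from pl import plan,cur,log,shot
log()
xg=xg_of(36)
B=Ro.from_euler('z',25,degrees=True).as_matrix()
for l,dx,up in(("pre1",-.02,.09),("pre2",-.008,.04),("g",0,0)):
    P,Rg=pose(np.array([.4445,.324,0])+B@[dx,0,up],25,36,xg,.05); print(l,P); plan(P,Rg)
shot("scene","s2"); shot("top","t2")
import cv2
cv2.imwrite("pics/t2c.png",cv2.resize(cv2.imread("pics/t2.png")[250:350,130:260],None,fx=5,fy=5,interpolation=cv2.INTER_CUBIC))
E
```

```text
time_s: 4.65
tool_pos: [0.4196, 0.3116, 0.1385]
tool_rot: [-90.2, 53.6, 24.8]
force: [0.5, 0.7, 0.2]
grip_width: 0.0869
4.65 [-34.7 -13.  -13.  136.4  26.6  24.7  45.5] [0.4196 0.3116 0.1385] [0.5 0.7 0.2]
pre1 [0.4176 0.3115 0.1384]
 shift [-1.   1.5  0.7] 2.0 rot [-0.0003 -0.0023  0.0072] 0.4
pre2 [0.4285 0.3165 0.0884]
 shift [46.3 21.6  0.8] 51.1 rot [-0.0003 -0.0023  0.0072] 0.4
g [0.4357 0.3199 0.0484]
 shift [83.3 38.9  0.9] 91.9 rot [-0.0003 -0.0023  0.0072] 0.4
```

View pics/t2c.png

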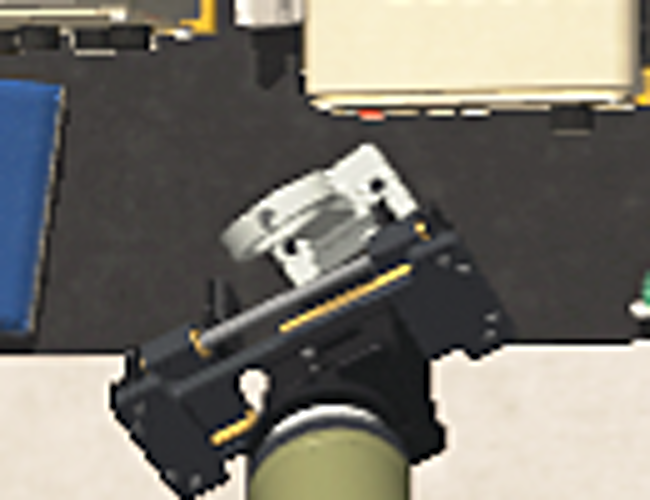

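The gripper is aligned in front of the eye, with a finger on each side (crop (215,300) and (440,230)). Descending to the grasp.

```bash
python3 -m pendant '[[87,[23,11,0.8],[0,0,0.007]],[87,[46.3,21.6,0.8],[0,-0.002,0.007]],[87,[65,30.2,0.9],[0,-0.002,0.007]],[87,[83.3,38.9,0.9],[0,-0.002,0.007]],[87,[83.3,38.9,0.9],[0,-0.002,0.007]],[87,[83.3,38.9,0.9],[0,-0.002,0.007]],[87,[83.3,38.9,0.9],[0,-0.002,0.007]]]'
python3 - <<'E'
from clr import *
from pl import plan,cur,log,shot
log()
P,Rg=pose(np.array([.4445,.324,0]),25,36,xg_of(36),.05); plan(P,Rg)
shot("scene","s3")
import cv2
cv2.imwrite("pics/s3c.png",cv2.resize(cv2.imread("pics/s3.png")[210:330,100:260],None,fx=4.5,fy=4.5,interpolation=cv2.INTER_CUBIC))
E
```

```text
time_s: 5.33
tool_pos: [0.4365, 0.3188, 0.0477]
tool_rot: [-90.1, 54.0, 24.8]
force: [0.1, 0.3, 1.4]
grip_width: 0.087
5.33 [-26.7   0.7 -20.6 138.   61.4  15.2  11.2] [0.4365 0.3188 0.0477] [0.1 0.3 1.4]
 shift [-0.6 -0.2  1.3] 1.5 rot [-0.0014 -0.0021  0.0007] 0.2
```

View pics/s3c.png

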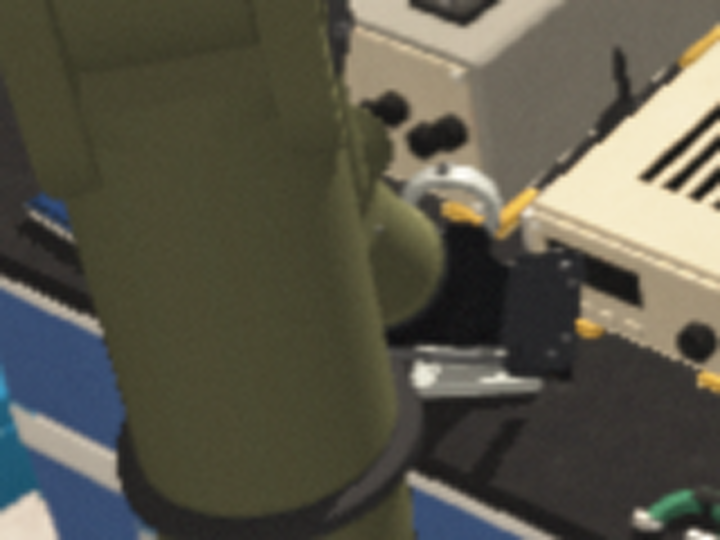

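```bash
python3 -m pendant '[[60,[0,0,1],[0,0,0]],[40,[0,0,1],[0,0,0]],[32,[0,0,1],[0,0,0]],[20,[0,0,1],[0,0,0]],[20,[0,0,1],[0,0,0]],[20,[0,0,1],[0,0,0]],[20,[0,0,1],[0,0,0]],[20,[0,0,1],[0,0,0]]]' 45; python3 -c "
from pl import *
log()"
```

```text
time_s: 6.05
tool_pos: [0.4348, 0.3189, 0.0462]
tool_rot: [-90.1, 54.1, 24.8]
force: [1.1, 0.5, -0.0]
grip_width: 0.0416
6.05 [-26.8   0.8 -20.7 138.1  61.6  15.2  10.8] [0.4348 0.3189 0.0462] [ 1.1  0.5 -0. ]
```

Still closing (41.6 mm).

```bash
python3 -m pendant '[[20,[0,0,0],[0,0,0]],[20,[0,0,0],[0,0,0]],[20,[0,0,0],[0,0,0]],[20,[0,0,0],[0,0,0]],[20,[0,0,0],[0,0,0]]]' 45; python3 -c "
from pl import *
log()
from clr import *
o,p,R=cur()
up=[0,0,1]
print('10mm up in tool',R.T@np.array([0,0,10]))"
```

```text
time_s: 6.47
tool_pos: [0.4348, 0.319, 0.0461]
tool_rot: [-90.1, 54.1, 24.8]
force: [0.6, 1.8, -0.5]
grip_width: 0.0283
6.47 [-26.8   0.8 -20.7 138.1  61.6  15.2  10.8] [0.4348 0.319  0.0461] [ 0.6  1.8 -0.5]
10mm up in tool [-8.1    -5.8643 -0.0124]
```

```bash
python3 -m pendant '[[20,[-8,-6,0],[0,0,0]],[20,[-24,-17.5,0],[0,0,0]],[20,[-45,-32,0],[0,0,0]],[20,[-65,-47,0],[0,0,0]],[20,[-73,-53,0],[0,0,0]],[20,[-73,-53,0],[0,0,0]],[20,[-73,-53,0],[0,0,0]],[20,[-73,-53,0],[0,0,0]]]'
python3 - <<'E'
from pl import log,plan,cur,shot,lm,tri,proj
from clr import *
log()
o,p,R=cur();q=o["qpos"]
xg,zg,tau=-12,47.7,35.9
for w in((-75,30,20),(-60,30,20),(-50,30,20),(-40,30,20),(-30,30,20),(-20,30,15),(-10,28,10),(-2,26,0),(-2,0,0),(-2,-40,0)):
    P,Rg=hpose(*w,tau,xg,zg); q,a,b=ik(P,Rg,q); print(w,P.round(3),q.round(),round(a,2),round(b,2),margin(q).min().round(1),np.round(clear(*w,tau,xg,zg),1))
s=shot("scene","s4");t=shot("top","t4")
for l in("casting_eye","casting_web"): print(l,lm("scene",l),lm("top",l))
import cv2
cv2.imwrite("pics/s4c.png",cv2.resize(s["image"][170:330,100:300],None,fx=3.5,fy=3.5,interpolation=cv2.INTER_CUBIC))
E
```

```text
time_s: 7.13
tool_pos: [0.4334, 0.3175, 0.1335]
tool_rot: [-90.3, 54.4, 24.6]
force: [-0.8, -0.2, -5.3]
grip_width: 0.0288
7.13 [-29.5 -10.2 -16.8 134.4  24.9  24.   47.9] [0.4334 0.3175 0.1335] [-0.8 -0.2 -5.3]
(-75, 30, 20) [0.419 0.015 0.169] [  5. -17.  -9. 129.  -4.  54.  94.] 7.0 1.26 0.0 [44.2 66.3 84.1]
(-60, 30, 20) [0.434 0.016 0.169] [  5. -17.  -9. 129.  -4.  52.  93.] 0.0 0.0 0.1 [30.1 52.6 69.7]
(-50, 30, 20) [0.444 0.017 0.169] [  5. -16. -10. 128.  -4.  52.  93.] 0.0 0.0 1.6 [20.8 43.8 60.1]
(-40, 30, 20) [0.454 0.018 0.169] [  5. -14. -10. 127.  -3.  52.  93.] 0.0 0.0 3.0 [12.4 35.4 50.5]
(-30, 30, 20) [0.464 0.019 0.169] [  5. -13. -10. 125.  -3.  51.  93.] 0.0 0.0 4.4 [ 7.4 27.6 40.9]
(-20, 30, 15) [0.483 0.021 0.165] [  5. -13. -10. 128.  -4.  45.  93.] 0.0 0.0 3.9 [ 9.8 18.7 29.6]
(-10, 28, 10) [0.503 0.023 0.16 ] [  5. -13. -10. 130.  -4.  38.  93.] 0.0 0.0 3.8 [ 9.8 14.8 19.8]
(-2, 26, 0) [0.531 0.025 0.155] [  4. -14.  -9. 135.  -6.  23.  95.] 0.0 0.0 3.2 [10.  15.  12.1]
(-2, 0, 0) [0.531 0.025 0.129] [  4. -12.  -9. 136.  -6.  19.  95.] 0.0 0.0 3.8 [-2.1 41.  27.3]
(-2, -40, 0) [0.531 0.025 0.089] [  5.  -7. -10. 138.  -5.  13.  95.] 0.0 0.0 1.8 [25.5 81.  50.8]
casting_eye [(194.30399999999997, 228.624, 0.77)] [(181.312, 295.104, 0.92)]
casting_web [(199.488, 255.984, 0.83)] [(184.896, 289.92, 0.72)]
```

View pics/s4c.png

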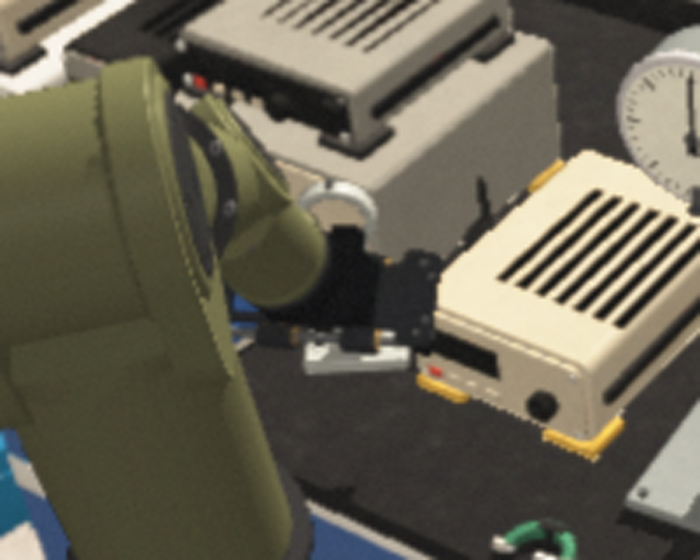

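Run:
```python
from pl import log,plan,cur,shot,onz,cloud
from clr import *
from scipy.spatial.transform import Slerp
o,p,R=cur();q=o["qpos"]
P,Rg=hpose(-58,30,20,35.9,-12,47.7)
sl=Slerp([0,1],Ro.from_matrix([R,Rg]))
for t in np.linspace(0,1,8):
    pp=p+(P-p)*t+np.array([.012,0,0.0])*np.sin(np.pi*t); q,a,b=ik(pp,sl(t).as_matrix(),q); print(t.round(2),pp.round(3),q.round(),round(a,1),margin(q).min().round(1),q[[3]])
plan(P,Rg); plan((p+P)/2+[.012,0,0],sl(.5).as_matrix(),"mid")
t=shot("top"); m=np.zeros((480,640),bool); m[180:280,190:262]=1
c=cloud(t,m); c=c[c[:,2]>.04]; print(np.percentile(c,[1,2,5,50,99],axis=0))
```

```text
0.0 [0.435 0.319 0.135] [-30. -10. -17. 134.  25.  24.  48.] 0.0 6.1 [134.235]
0.14 [0.44  0.276 0.14 ] [-31. -13. -10. 134.  17.  28.  58.] 0.0 4.5 [134.4771]
0.29 [0.444 0.232 0.145] [-30. -15.  -5. 134.  12.  32.  65.] 0.0 2.5 [134.2723]
0.43 [0.447 0.189 0.15 ] [-28. -16.  -2. 134.   8.  36.  71.] 0.0 1.0 [133.7047]
0.57 [0.447 0.146 0.155] [-24. -17.  -0. 133.   5.  40.  76.] 0.0 0.0 [132.837]
0.71 [0.445 0.103 0.16 ] [ -7. -17.  -9. 131.  -2.  44.  86.] 0.7 0.0 [131.2724]
0.86 [0.441 0.06  0.164] [ -1. -17.  -9. 130.  -3.  49.  90.] 0.6 0.0 [129.9473]
1.0 [0.436 0.016 0.169] [  2. -17.  -7. 129.  -3.  52.  92.] 0.0 0.4 [128.5343]
 shift [-100.9   82.6 -274.9] 304.3 rot [0.3086 0.1476 0.3443] 27.8
mid shift [ -44.1   32.5 -142.5] 152.7 rot [0.1543 0.0738 0.1722] 13.9
[[0.5102 0.1315 0.0597]
 [0.512  0.1342 0.062 ]
 [0.5199 0.1389 0.0672]
 [0.6367 0.2255 0.1016]
 [0.7671 0.3314 0.109 ]]
```

Run:
```python
from pl import log,plan,cur
from clr import *
from scipy.spatial.transform import Slerp
o,p,R=cur();q=o["qpos"]
W=[(p,R),(np.array([.437,.25,.145]),tool(20,24)),(np.array([.436,.17,.155]),tool(14,16)),hpose(-58,30,20,35.9,-12,47.7)]
for (a0,R0),(a1,R1) in zip(W,W[1:]):
    sl=Slerp([0,1],Ro.from_matrix([R0,R1]))
    for t in(.33,.67,1):
        pp=a0+(a1-a0)*t; q,a,b=ik(pp,sl(t).as_matrix(),q); print(pp.round(3),q.round(),round(a,1),margin(q).min().round(1))
    plan(a1,R1)
```

```text
[0.435 0.296 0.139] [-31. -11. -12. 133.  17.  29.  56.] 0.0 6.4
[0.436 0.273 0.142] [-31. -11.  -9. 131.  12.  34.  62.] 0.0 6.2
[0.437 0.25  0.145] [-31. -11.  -6. 129.   9.  39.  67.] 0.0 6.4
 shift [-23.2  16.4 -63.5] 69.5 rot [0.0752 0.0414 0.2066] 12.8
[0.437 0.224 0.148] [-30. -11.  -4. 128.   7.  43.  70.] 0.0 5.8
[0.436 0.196 0.152] [-29. -12.  -2. 127.   6.  46.  72.] 0.0 5.5
[0.436 0.17  0.155] [-28. -12.   0. 126.   5.  50.  74.] 0.0 5.6
 shift [ -51.5   38.6 -135.6] 150.1 rot [0.1728 0.0822 0.3454] 22.6
[0.436 0.119 0.16 ] [-24. -15.   3. 128.   5.  51.  78.] 0.0 2.8
[0.436 0.067 0.165] [-19. -17.   5. 129.   4.  52.  82.] 0.0 0.7
[0.436 0.016 0.169] [ -8. -17.   2. 129.   1.  53.  89.] 0.0 0.0
 shift [-100.8   82.9 -275. ] 304.4 rot [0.3086 0.1479 0.3449] 27.8
```

```bash
python3 -m pendant '[[20,[-5,4,-15],[0.02,0.01,0.05]],[20,[-14,10,-38],[0.047,0.026,0.13]],[20,[-23,16.4,-63.5],[0.0752,0.0414,0.2066]],[20,[-32,23,-88],[0.11,0.055,0.255]],[20,[-42,31,-112],[0.142,0.069,0.301]],[20,[-49,37,-131],[0.167,0.08,0.34]],[20,[-51.5,38.6,-135.6],[0.1728,0.0822,0.3454]],[20,[-51.5,38.6,-135.6],[0.1728,0.0822,0.3454]]]'
python3 - <<'E'
from pl import log,plan,cur
from clr import *
log(); plan(*hpose(-58,30,20,35.9,-12,47.7));plan(*hpose(-54,30,20,35.9,-12,47.7))
E
```

```text
time_s: 8.15
tool_pos: [0.4373, 0.1689, 0.1562]
tool_rot: [-89.9, 73.9, 13.9]
force: [0.6, 1.2, -5.5]
grip_width: 0.0286
8.15 [-28.  -11.8   0.8 126.4   5.   49.8  73.9] [0.4373 0.1689 0.1562] [ 0.6  1.2 -5.5]
 shift [ -23.2   32.6 -147.8] 153.1 rot [0.1411 0.0412 0.0041] 8.4
 shift [ -22.1   28.8 -148.4] 152.8 rot [0.1411 0.0412 0.0041] 8.4
```

```bash
python3 -m pendant '[[20,[-2,3,-14],[0.014,0.004,0]],[20,[-5,8,-37],[0.035,0.01,0]],[20,[-10,14,-65],[0.063,0.018,0]],[20,[-14,19,-92],[0.088,0.026,0.002]],[20,[-18,25,-118],[0.113,0.033,0.003]],[20,[-22,29,-138],[0.132,0.039,0.004]],[20,[-23,30,-148],[0.141,0.041,0.004]],[20,[-23,30,-148],[0.141,0.041,0.004]],[20,[-23,30,-148],[0.141,0.041,0.004]]]'
python3 - <<'E'
from pl import *
log()
from clr import hpose
plan(*hpose(-54,30,20,35.9,-12,47.7))
s=shot("scene","s5");t=shot("top","t5")
for l in("casting_eye","casting_web","hook_seat","casting"): print(l,lm("scene",l),lm("top",l))
cv2.imwrite("pics/s5c.png",cv2.resize(s["image"][150:290,220:360],None,fx=4.2,fy=4.2,interpolation=cv2.INTER_CUBIC))
cv2.imwrite("pics/t5c.png",cv2.resize(t["image"][210:340,240:380],None,fx=4.5,fy=4.5,interpolation=cv2.INTER_CUBIC))
E
```

```text
time_s: 8.9
tool_pos: [0.4379, 0.0186, 0.1692]
tool_rot: [-90.0, 74.2, 5.6]
force: [0.3, 1.6, -5.3]
grip_width: 0.0283
8.9 [-11.2 -17.1   4.4 128.7   2.1  52.6  87.8] [0.4379 0.0186 0.1692] [ 0.3  1.6 -5.3]
 shift [ 0.4 -1.9 -2. ] 2.8 rot [ 0.003   0.0009 -0.0009] 0.2
casting_eye [(292.288, 252.71999999999997, 0.78)] [(430.52799999999996, 277.2, 0.66)]
casting_web [(288.512, 284.30400000000003, 0.61)] [(294.20799999999997, 285.024, 0.67)]
hook_seat [(306.816, 243.408, 0.37)] []
casting [(287.168, 302.01599999999996, 0.96)] [(299.712, 299.712, 0.96)]
```

View pics/s5c.png

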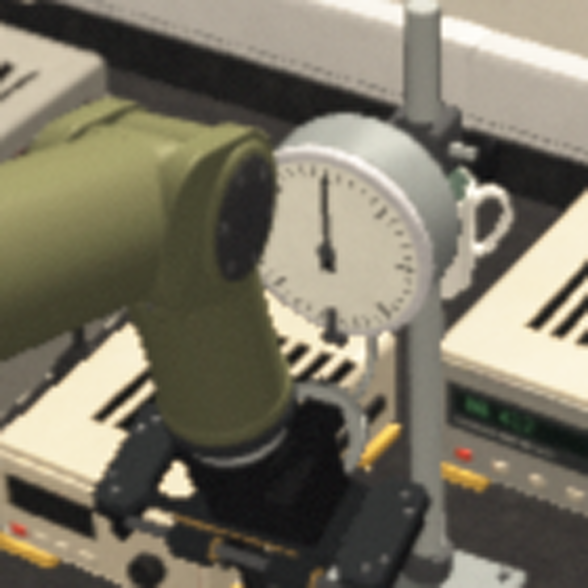

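View pics/t5c.png

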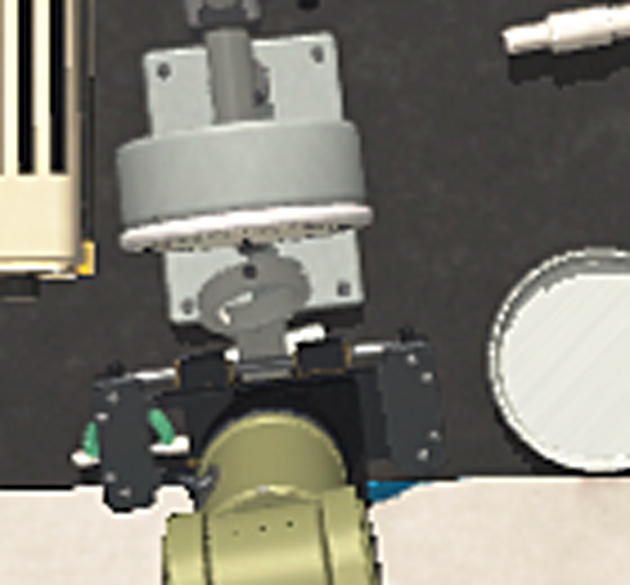

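```bash
cat > ov.py <<'E'
from pl import *
from clr import *
def eyeorg(xg=-12,zg=47.7,tau=35.9,yg=0.):
    """casting pose from tool pose and grasp: returns 4x4"""
    o,p,R=cur(); g=p-.002*R[:,0]
    Rc=R@tool(0,tau).T; return Rc, g-Rc@(np.array([xg,yg,zg])/1000)
def overlay(d,box_,k,name,Rc,oc,seatz=.245):
    x0,y0,x1,y1=box_; big=cv2.resize(d["image"][y0:y1,x0:x1],None,fx=k,fy=k,interpolation=cv2.INTER_CUBIC)
    def pl_(P,col,cl=True):
        p=(proj(d,P)-[x0,y0]+.5)*k; cv2.polylines(big,[np.round(p).astype(np.int32)],cl,col,1)
    a=np.linspace(0,2*np.pi,60)
    for x in(-.008,.008):
        for r in(.032,.0235): pl_((np.c_[np.full(60,x),r*np.cos(a),.139+r*np.sin(a)])@Rc.T+oc,(0,0,255))
    pl_(np.array([[-.025,-.042,.012],[.025,-.042,.012],[.025,.042,.012],[-.025,.042,.012]])@Rc.T+oc,(0,255,0))
    pl_(SEAT*[1,1,0]+[0,0,seatz]+np.c_[HK[:,0]/1e3*SB[0],HK[:,0]/1e3*SB[1],HK[:,1]/1e3],(255,0,255),False)
    cv2.imwrite(f"pics/{name}.png",big)
E
python3 - <<'E'
from ov import *
Rc,oc=eyeorg(); e=oc+Rc@[0,0,.139]; print(e)
s=shot("scene");t=shot("top"); print(proj(s,e),proj(t,e))
overlay(s,(250,200,340,300),6,"o5s",Rc,oc); overlay(t,(250,235,350,310),6,"o5t",Rc,oc)
E
```

```text
[0.4797 0.0227 0.2529]
[[293.3259 253.6569]] [[296.2141 278.1948]]
```

View pics/o5s.png

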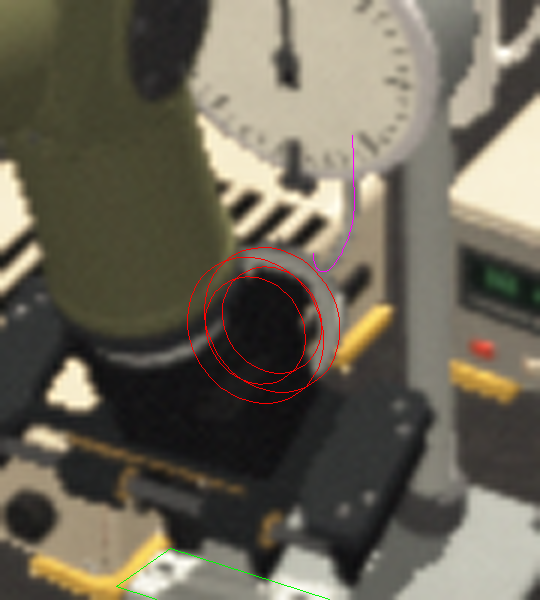

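View pics/o5t.png

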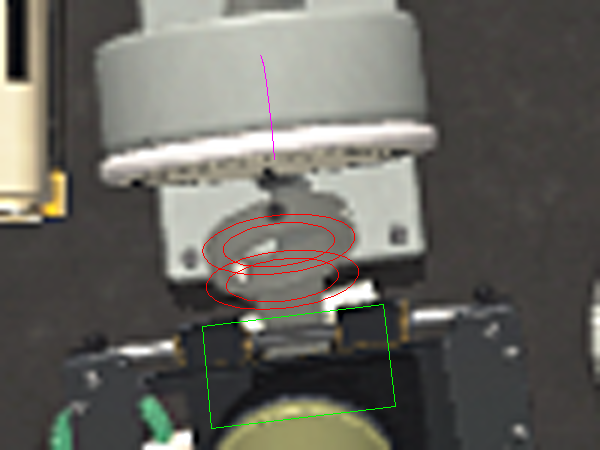

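Run:
```python
from ov import *
s=shot("scene");t=shot("top")
print("lift eye",*tri([(s,194.3,228.6),(t,181.3,295.1)]),"web",*tri([(s,199.5,256),(t,184.9,289.9)]))
print("exp eye",proj(s,[.443,.3225,.2264]),proj(t,[.443,.3225,.2264]))
# now
Rc,oc=eyeorg(); web=oc+Rc@[0,0,.048];eye=oc+Rc@[0,0,.139];top=oc+Rc@[0,0,.171]
print("now exp eye",eye,"web",web,"org",oc, proj(s,[eye,web,oc]).round(1).tolist(),proj(t,[eye,web,oc]).round(1).tolist())
for k in range(3):
    for n,d in(("scene",s),("top",t)):
        shot(n)
        for l in("casting_eye","casting_web","casting"): print(n,l,np.round(lm(n,l,2),1).tolist())
for n,d in(("scene",s),("top",t)):
    m=models.masks_of(n,"casting")
    if m:
        c=cloud(d,m[0]["pixels"]); b=(c-oc)@Rc; print(n,m[0]["confidence"],len(c)); 
        np.save(f"cc_{n}.npy",c); print(np.percentile(b,[2,10,50,90,98],axis=0).round(3))
```

```text
lift eye [0.4416 0.313  0.248 ] [np.float64(1.4910251139348027), np.float64(1.664483860667666)] web [0.4572 0.3307 0.1336] [np.float64(0.7163288922761454), np.float64(0.7715869866066186)]
exp eye [[194.5534 233.7013]] [[178.3646 295.6065]]
now exp eye [0.4797 0.0223 0.253 ] web [0.4487 0.0192 0.1675] org [0.4323 0.0176 0.1224] [[293.5, 253.7], [289.2, 286.1], [287.1, 302.7]] [[296.4, 278.2], [298.5, 290.8], [299.5, 296.9]]
scene casting_eye [[293.1, 248.5, 0.8], [305.9, 308.0, 0.7]]
scene casting_web [[291.9, 282.9, 0.8]]
scene casting [[287.8, 301.6, 0.8]]
top casting_eye [[296.5, 275.8, 0.8]]
top casting_web [[296.5, 285.9, 0.6]]
top casting [[301.5, 298.1, 0.6], [428.4, 276.6, 0.4]]
scene casting_eye [[291.0, 250.1, 0.6]]
scene casting_web [[290.9, 280.7, 0.8]]
scene casting [[287.6, 301.0, 0.6]]
top casting_eye [[296.8, 276.6, 0.7]]
top casting_web [[300.0, 284.2, 1.0]]
top casting [[300.3, 295.9, 0.9]]
scene casting_eye [[293.4, 249.9, 0.7]]
scene casting_web [[287.4, 284.7, 0.7], [305.6, 308.9, 0.4]]
scene casting [[226.7, 267.1, 0.7], [288.3, 301.6, 0.6]]
top casting_eye [[295.4, 278.6, 0.8]]
top casting_web [[298.5, 287.6, 0.8]]
top casting [[302.1, 299.1, 0.9]]
scene 0.78 506
[[-0.026 -0.042  0.003]
 [-0.022 -0.033  0.007]
 [-0.003 -0.008  0.015]
 [ 0.014  0.028  0.164]
 [ 0.109  0.039  0.172]]
top 0.43 167
[[ 0.229 -0.3   -0.027]
 [ 0.232 -0.287 -0.024]
 [ 0.238 -0.245 -0.019]
 [ 0.245 -0.206 -0.014]
 [ 0.247 -0.192 -0.011]]
```

Run:
```python
from ov import *
Rc,oc=eyeorg(); e=oc+Rc@[0,0,.139]
for n in("top","scene"):
    d=shot(n); c=cloud(d,np.ones((480,640),bool)); b=(c-oc)@Rc
    k=(b[:,2]>.108)&(b[:,2]<.19)&(np.abs(b[:,1])<.045)&(np.abs(b[:,0])<.03)
    r=np.hypot(b[k,1],b[k,2]-.139); print(n,k.sum())
    B=b[k][r>.02]; 
    # fit plane x = a + m*(z-.139)+ n*y  ; and list
    for q in B[np.argsort(B[:,2])][::max(1,len(B)//25)]: print((q*1000).round(1),round(1000*np.hypot(q[1],q[2]-.139),1))
    f=(b[:,2]>-.02)&(b[:,2]<.03)&(np.abs(b[:,1])<.06)&(np.abs(b[:,0])<.05); F=b[f]
    print("foot",f.sum(),np.percentile(F,[2,10,50,90,98],axis=0).round(4).tolist())
```

```text
top 454
[ -2.3  16.  109.6] 33.5
[  1.  -10.3 113.7] 27.4
[  5.  -13.5 116.6] 26.1
[-22.2  -8.2 117.8] 22.7
[ 13.4  -4.2 119.4] 20.1
[-29.6 -15.2 120.6] 23.8
[-20.5  16.8 121.7] 24.2
[-18.5  36.8 123.4] 40.0
[-18.2 -42.  124.5] 44.4
[-20.4 -31.7 126.7] 34.0
[-25.1  19.4 127.7] 22.4
[-23.   39.3 128.9] 40.5
[-28.5 -41.  130.5] 41.9
[  5.9 -22.  132.1] 23.1
[ -5.8  22.1 134.5] 22.6
[ -1.7  28.3 146.7] 29.3
[ -2.6  17.9 152.4] 22.4
[ 19.4 -24.7 158. ] 31.2
[ 10.5  21.1 160.8] 30.3
[ -2.3  14.6 163.9] 28.8
[  7.8 -23.9 166.5] 36.4
[ -3.7  16.8 167.8] 33.4
[ 12.8   2.8 169. ] 30.1
[ 14.2  -2.4 170.5] 31.6
[ 12.2   7.6 171.9] 33.8
[  6.    5.7 173.3] 34.8
foot 28 [[-0.0003, -0.0372, 0.0088], [0.0122, -0.0357, 0.0094], [0.0296, -0.023, 0.0131], [0.0329, -0.0005, 0.02], [0.0339, 0.0192, 0.0286]]
scene 133
[ -0.2 -26.4 123.8] 30.5
[  9.3 -26.8 129.2] 28.5
[  7.6 -30.2 130.7] 31.3
[ 10.  -31.2 135.8] 31.3
[ 19.6 -29.2 137.8] 29.2
[  9.5 -30.6 141.3] 30.7
[  6.1 -23.5 143. ] 23.8
[  5.1 -23.5 146. ] 24.6
[ 10.9 -28.9 148.6] 30.4
[ 15.1 -26.4 152.2] 29.5
[  0.1 -27.6 154.1] 31.4
[  6.8 -24.  156.6] 29.8
[  5.6 -18.8 158.2] 26.8
[  6.5 -26.5 160.1] 33.9
[  4.2 -24.4 162.9] 34.1
[ 14.  -19.5 164.2] 31.8
[ -2.5   1.  165.9] 26.9
[  2.1  14.7 166.2] 31.0
[ 16.7 -12.2 166.9] 30.4
[  1.8  -2.2 168.3] 29.3
[  5.7 -17.2 168.6] 34.2
[  5.   10.9 169.2] 32.1
[  9.6   4.7 169.6] 31.0
[ -1.3   5.  169.8] 31.2
[  6.3   6.  170.2] 31.8
[ 10.7 -11.7 171.1] 34.2
[  7.4  -1.4 174.6] 35.6
foot 372 [[-0.0268, -0.0423, 0.0027], [-0.023, -0.036, 0.0061], [-0.0089, -0.0056, 0.0132], [0.0121, 0.0295, 0.022], [0.0258, 0.0371, 0.0286]]
```

Run:
```python
from ov import *
o,p,R=cur();q=o["qpos"]
tau,xg,zg=38.9,-13.,47.5
Rc,oc=eyeorg(xg,zg,tau); bt=oc+Rc@[0,0,.1625]; print("bore top rel seat now",(bt-SEAT)@np.c_[SB,np.cross([0,0,1],SB),[0,0,1]]*1000, "lean",np.degrees(np.arcsin(Rc[:,2]@SB)))
for w in((-40,30,22),(-30,30,20),(-20,30,15),(-10,29,9),(-3,27,2),(-3,0,2),(-3,-36,2)):
    P,Rg=hpose(*w,tau,xg,zg); q,a,b=ik(P,Rg,q); print(w,P.round(3),q.round(),round(a,2),margin(q).min().round(1),np.round(clear(*w,tau,xg,zg),1)); plan(P,Rg)
```

```text
bore top rel seat now [-49.4466   1.799   27.0627] lean 23.061222557124946
(-40, 30, 22) [0.449 0.018 0.171] [ -9. -16.   3. 128.   1.  51.  89.] 0.0 1.1 [12.3 36.6 55.4]
 shift [  1.3 -11.4  -1.6] 11.6 rot [ 0.0031  0.0008 -0.0185] 1.1
(-30, 30, 20) [0.463 0.019 0.169] [ -7. -16.   1. 128.   1.  48.  89.] 0.0 1.8 [ 7.4 27.6 45.1]
 shift [  6.8 -24.1  -1.7] 25.1 rot [ 0.0031  0.0008 -0.0534] 3.1
(-20, 30, 15) [0.482 0.021 0.165] [ -6. -16.   0. 130.   0.  42.  90.] 0.0 1.5 [ 9.8 18.7 33.9]
 shift [ 15.9 -41.6  -1.7] 44.6 rot [ 0.0031  0.0009 -0.1407] 8.1
(-10, 29, 9) [0.504 0.023 0.161] [ -5. -16.  -1. 133.  -0.  33.  90.] 0.0 1.4 [10.6 13.7 23.7]
 shift [ 26.4 -61.2  -1.8] 66.7 rot [ 0.003   0.0011 -0.2454] 14.1
(-3, 27, 2) [0.525 0.025 0.156] [ -4. -16.  -2. 137.  -1.  22.  91.] 0.0 1.6 [10.7 14.1 17.4]
 shift [ 36.8 -80.1  -1.9] 88.2 rot [ 0.003   0.0013 -0.3676] 21.1
(-3, 0, 2) [0.525 0.025 0.129] [ -3. -13.  -2. 138.  -1.  18.  91.] 0.0 2.1 [-2.3 41.1 33.6]
 shift [ 62.7 -72.7  -1.9] 96.1 rot [ 0.003   0.0013 -0.3676] 21.1
(-3, -36, 2) [0.525 0.025 0.093] [ -2.  -9.  -3. 140.  -2.  12.  91.] 0.0 0.3 [21.5 77.  55.3]
 shift [ 97.4 -62.9  -1.9] 115.9 rot [ 0.003   0.0013 -0.3676] 21.1
```

```bash
python3 -m pendant '[[20,[1,-6,-1],[0.001,0,-0.01]],[20,[2,-13,-1.6],[0.003,0,-0.022]],[20,[5,-20,-1.7],[0.003,0,-0.042]],[20,[6.8,-24,-1.7],[0.003,0,-0.0534]],[20,[6.8,-24,-1.7],[0.003,0,-0.0534]],[20,[6.8,-24,-1.7],[0.003,0,-0.0534]]]'
python3 - <<'E'
from ov import *
log()
tau,xg,zg=38.9,-13.,47.5
Rc,oc=eyeorg(xg,zg,tau); bt=oc+Rc@[0,0,.1625]; print((bt-SEAT)@np.c_[SB,np.cross([0,0,1],SB),[0,0,1]]*1000)
s=shot("scene");t=shot("top")
overlay(s,(250,200,340,300),6,"o6s",Rc,oc); overlay(t,(250,235,350,310),6,"o6t",Rc,oc)
E
```

```text
time_s: 11.5
tool_pos: [0.4627, 0.0188, 0.1691]
tool_rot: [-89.9, 71.2, 5.5]
force: [0.2, 0.3, -5.1]
grip_width: 0.0291
11.5 [-11.1 -15.7   4.8 128.3   2.1  48.5  87.9] [0.4627 0.0188 0.1691] [ 0.2  0.3 -5.1]
[-30.1794  -0.0741  29.5573]
```

View pics/o6s.png

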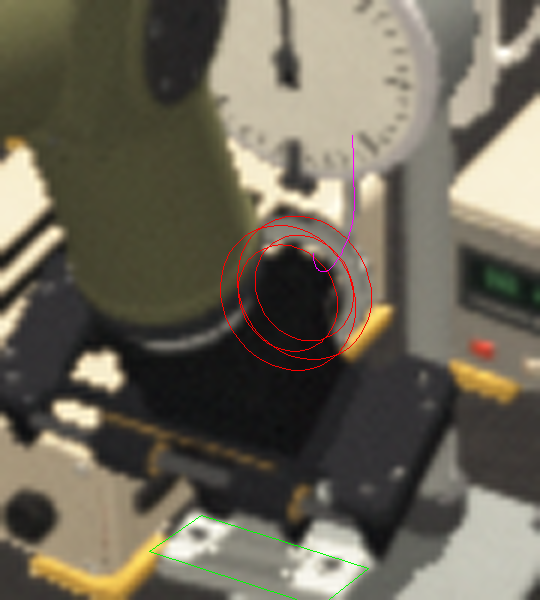

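View pics/o6t.png

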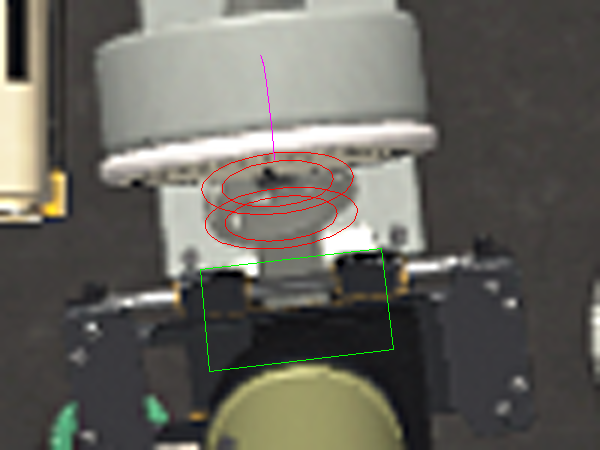

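Run:
```python
from ov import *
tau,xg,zg=38.9,-13.,47.5
for w in((-20,30,15),(-10,29,9),(-3,27,3)):
    plan(*hpose(*w,tau,xg,zg))
```

```text
shift [ 10.  -17.4   0. ] 20.0 rot [ 0.0001  0.0008 -0.088 ] 5.0
 shift [ 21.5 -36.4  -0. ] 42.2 rot [ 0.0001  0.0008 -0.1927] 11.0
 shift [ 31.9 -52.9  -0. ] 61.8 rot [ 0.      0.0008 -0.2974] 17.0
```

```bash
python3 -m pendant '[[20,[5,-8,0],[0,0,-0.04]],[20,[10,-17.4,0],[0,0,-0.088]],[20,[16,-27,0],[0,0,-0.14]],[20,[21.5,-36.4,0],[0,0,-0.193]],[20,[21.5,-36.4,0],[0,0,-0.193]],[20,[21.5,-36.4,0],[0,0,-0.193]]]'
python3 - <<'E'
from ov import *
log()
tau,xg,zg=38.9,-13.,47.5
Rc,oc=eyeorg(xg,zg,tau); bt=oc+Rc@[0,0,.1625]; print((bt-SEAT)@np.c_[SB,np.cross([0,0,1],SB),[0,0,1]]*1000)
s=shot("scene");t=shot("top")
overlay(s,(250,200,340,300),6,"o7s",Rc,oc)
cv2.imwrite("pics/o7r.png",cv2.resize(s["image"][200:300,250:340],None,fx=6,fy=6,interpolation=cv2.INTER_CUBIC))
plan(*hpose(-3,27,3,tau,xg,zg))
E
```

```text
time_s: 12.1
tool_pos: [0.5029, 0.0226, 0.16]
tool_rot: [-89.9, 60.2, 5.5]
force: [-0.0, -0.2, -4.6]
grip_width: 0.0289
12.1 [-10.  -16.2   3.8 133.2   2.5  33.2  87.6] [0.5029 0.0226 0.16  ] [-0.  -0.2 -4.6]
[-10.644   -0.128   28.2195]
 shift [ 13.7 -13.9  -0. ] 19.5 rot [-0.      0.0008 -0.1049] 6.0
```

View pics/o7s.png

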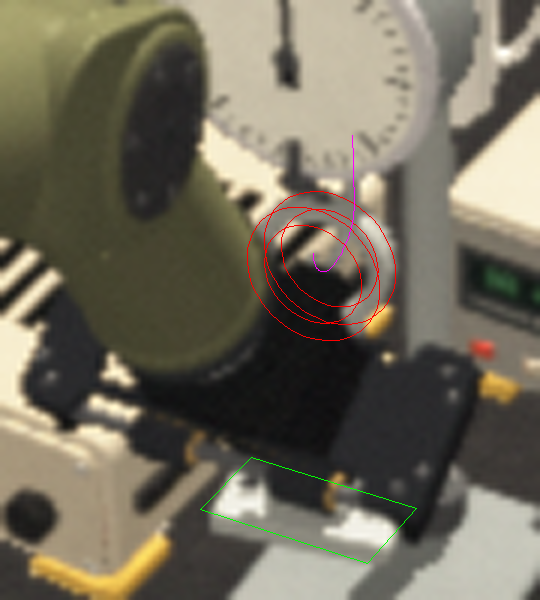

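View pics/o7r.png

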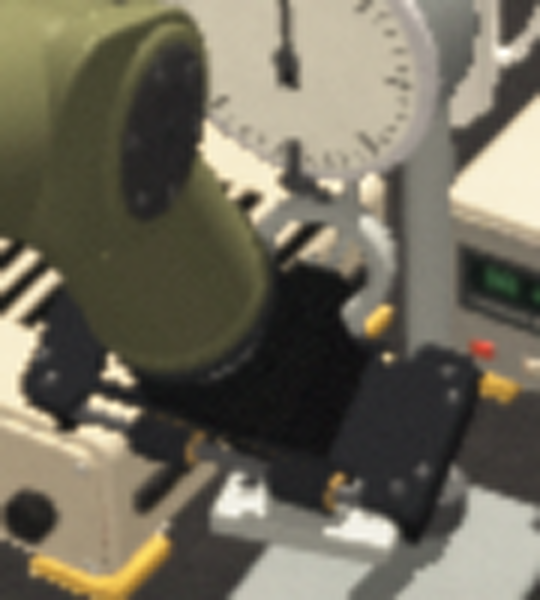

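The ring overlay matches, and the hook's bowl shows inside the eye at crop (345,265). Finishing the entry now.

```bash
python3 -m pendant '[[20,[5,-5,0],[0,0,-0.035]],[20,[10,-10,0],[0,0,-0.075]],[20,[13.7,-14,0],[0,0,-0.105]],[20,[13.7,-14,0],[0,0,-0.105]],[20,[13.7,-14,0],[0,0,-0.105]]]'
python3 - <<'E'
from ov import *
log()
tau,xg,zg=38.9,-13.,47.5
Rc,oc=eyeorg(xg,zg,tau); bt=oc+Rc@[0,0,.1625]; print((bt-SEAT)@np.c_[SB,np.cross([0,0,1],SB),[0,0,1]]*1000)
s=shot("scene")
overlay(s,(250,200,340,300),6,"o8s",Rc,oc)
for w in((-3,4,3),(-3,-6,3),(-3,-16,3),(-3,-36,3)): plan(*hpose(*w,tau,xg,zg))
E
```

```text
time_s: 12.62
tool_pos: [0.5226, 0.0246, 0.1558]
tool_rot: [-89.9, 54.1, 5.5]
force: [1.1, -0.8, -4.7]
grip_width: 0.0285
12.62 [ -9.7 -15.9   3.5 136.1   3.1  23.9  87.1] [0.5226 0.0246 0.1558] [ 1.1 -0.8 -4.7]
[-3.0685 -0.0295 26.6051]
 shift [18.6 13.7 -0.1] 23.1 rot [-0.0001  0.0008  0.0001] 0.0
 shift [26.7 19.6 -0.1] 33.1 rot [-0.0001  0.0008  0.0001] 0.0
 shift [34.8 25.4 -0.1] 43.1 rot [-0.0001  0.0008  0.0001] 0.0
 shift [51.  37.2 -0.1] 63.1 rot [-0.0001  0.0008  0.0001] 0.0
```

View pics/o8s.png

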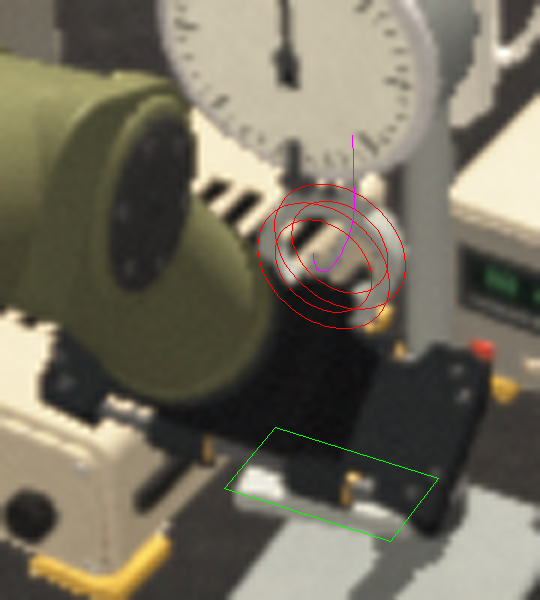

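```bash
python3 -m pendant '[[20,[5,3.5,0],[0,0,0]],[20,[13,9.5,0],[0,0,0]],[20,[18.6,13.7,0],[0,0,0]],[20,[22,16,0],[0,0,0]],[20,[25,18.4,0],[0,0,0]],[20,[28,20.6,0],[0,0,0]],[20,[31,22.8,0],[0,0,0]],[20,[34,25,0],[0,0,0]],[20,[34,25,0],[0,0,0]],[20,[34,25,0],[0,0,0]]]'
python3 - <<'E'
from ov import *
log()
tau,xg,zg=38.9,-13.,47.5
Rc,oc=eyeorg(xg,zg,tau); bt=oc+Rc@[0,0,.1625]; print((bt-SEAT)@np.c_[SB,np.cross([0,0,1],SB),[0,0,1]]*1000)
s=shot("scene","s9")
overlay(s,(250,180,340,280),6,"o9s",Rc,oc,.245-.0145)
E
```

```text
time_s: 13.5
tool_pos: [0.5231, 0.0246, 0.1141]
tool_rot: [-89.9, 54.0, 5.5]
force: [-1.4, -0.2, -2.5]
grip_width: 0.0285
13.5 [ -9.4 -11.7   3.5 138.7   3.   17.   87. ] [0.5231 0.0246 0.1141] [-1.4 -0.2 -2.5]
[ -2.9119  -0.0109 -15.1042]
```

View pics/o9s.png

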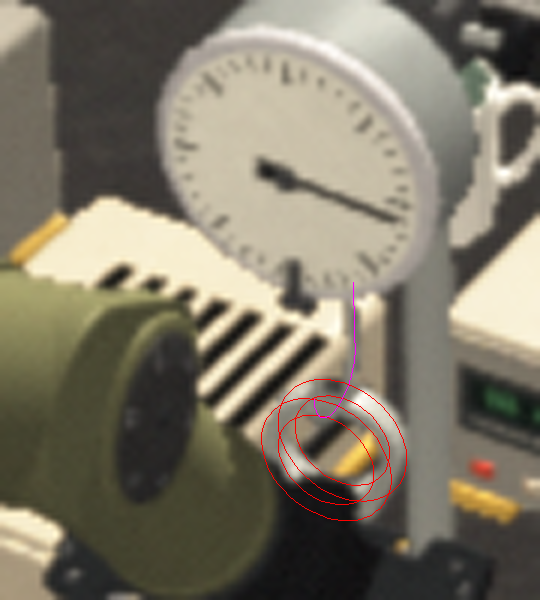

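The pointer has moved to about 90° as the hook takes half the load. Continuing to ease it on.

```bash
python3 -m pendant '[[20,[2,1.5,0],[0,0,0]],[20,[4.5,3.3,0],[0,0,0]],[20,[7,5.1,0],[0,0,0]],[20,[9.5,6.9,0],[0,0,0]],[20,[11.5,8.4,0],[0,0,0]],[20,[11.5,8.4,0],[0,0,0]],[20,[11.5,8.4,0],[0,0,0]],[20,[11.5,8.4,0],[0,0,0]]]'
python3 - <<'E'
from ov import *
log()
F=[]
for k in range(6): F.append(telemetry.get_obs()["force"]); shot("scene","s10" if k==5 else None)
print(np.mean(F,axis=0),np.std(F,axis=0))
tau,xg,zg=38.9,-13.,47.5
Rc,oc=eyeorg(xg,zg,tau); bt=oc+Rc@[0,0,.1625]; print((bt-SEAT)@np.c_[SB,np.cross([0,0,1],SB),[0,0,1]]*1000)
E
```

```text
time_s: 14.22
tool_pos: [0.523, 0.0246, 0.0999]
tool_rot: [-89.9, 54.0, 5.5]
force: [-0.0, -0.4, -0.2]
grip_width: 0.0284
14.22 [ -9.  -10.    3.2 139.4   2.8  14.6  87.2] [0.523  0.0246 0.0999] [-0.  -0.4 -0.2]
[ 0.2785 -0.0133 -0.5702] [0.3196 0.5682 0.6918]
[ -3.1592  -0.0069 -29.491 ]
```

```bash
python3 -m pendant '[[20,[1.6,1.2,0],[0,0,0]],[20,[1.6,1.2,0],[0,0,0]],[32,[1.6,1.2,0],[0,0,0]],[40,[1.6,1.2,0],[0,0,0]],[60,[1.6,1.2,0],[0,0,0]],[87,[1.6,1.2,0],[0,0,0]],[87,[1.6,1.2,0],[0,0,0]],[87,[1.6,1.2,0],[0,0,0]]]' 45
python3 - <<'E'
from ov import *
log(); print(telemetry.get_obs()["grip_width"])
s=shot("scene","s11");t=shot("top","t11")
cv2.imwrite("pics/s11c.png",cv2.resize(s["image"][170:310,230:370],None,fx=4.2,fy=4.2,interpolation=cv2.INTER_CUBIC))
E
```

```text
time_s: 15.18
tool_pos: [0.5227, 0.0246, 0.0976]
tool_rot: [-89.9, 54.0, 5.5]
force: [0.1, 0.5, -0.6]
grip_width: 0.0576
15.18 [ -8.9  -9.8   3.1 139.5   2.7  14.3  87.3] [0.5227 0.0246 0.0976] [ 0.1  0.5 -0.6]
0.057619345632049186
```

View pics/s11c.png

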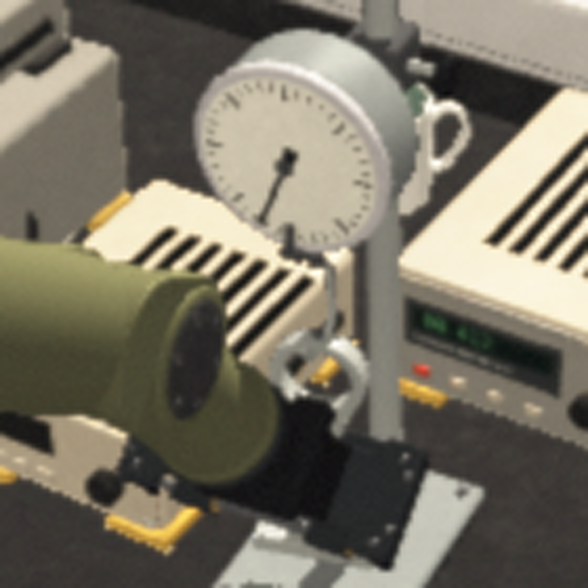

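Run:
```python
from ov import *
o,p,R=cur();q0=o["qpos"]
S0=(p-SEAT)@np.c_[SB,np.cross([0,0,1],SB),[0,0,1]]; print(S0)
for dx,dz,tl in((-6,10,35),(-12,20,34),(-15,20,34),(-20,20,32),(-30,30,30),(-40,30,26),(-50,40,22),(-60,40,20),(-70,50,18),(-80,60,14)):
    P=p+SB*dx/1e3+[0,0,dz/1e3];Rg=tool(5.4,tl); q,a,b=ik(P,Rg,q0)
    g=S0*1000+[dx,0,dz]; t=np.radians(tl); 
    print(dx,dz,tl,q.round(),round(a,1),margin(q).min().round(1),"corner x",round(g[0]-53*np.sin(t)+37.5*np.cos(t),1)); plan(P,Rg)
```

```text
[-0.0209  0.0001 -0.1474]
-6 10 35 [ -8. -11.   2. 139.   2.  18.  88.] 0.0 1.3 corner x -26.6
 shift [-11.6  -1.    0. ] 11.7 rot [-0.0001  0.0008  0.017 ] 1.0
-12 20 34 [ -8. -13.   2. 138.   2.  21.  88.] 0.0 2.0 corner x -31.5
 shift [-23.2  -2.    0. ] 23.3 rot [-0.      0.0008  0.0344] 2.0
-15 20 34 [ -8. -14.   2. 139.   2.  21.  88.] 0.0 1.6 corner x -34.5
 shift [-25.    0.4   0. ] 25.0 rot [-0.      0.0008  0.0344] 2.0
-20 20 32 [ -8. -13.   2. 138.   2.  24.  88.] 0.0 2.6 corner x -37.2
 shift [-27.9   4.4   0. ] 28.3 rot [-0.      0.0008  0.0693] 4.0
-30 30 30 [ -8. -15.   2. 137.   2.  28.  88.] 0.0 2.3 corner x -45.0
 shift [-41.9   6.7   0. ] 42.4 rot [-0.      0.0008  0.1042] 6.0
-40 30 26 [ -8. -14.   2. 135.   2.  34.  88.] 0.0 3.0 corner x -50.5
 shift [-47.8  14.8   0. ] 50.0 rot [0.     0.0008 0.174 ] 10.0
-50 40 22 [ -9. -14.   3. 132.   1.  40.  89.] 0.0 3.2 corner x -56.0
 shift [-61.7  17.    0. ] 64.0 rot [0.     0.0008 0.2438] 14.0
-60 40 20 [ -9. -14.   2. 131.   1.  43.  89.] 0.0 3.1 corner x -63.8
 shift [-67.6  25.1   0.1] 72.1 rot [0.0001 0.0008 0.2788] 16.0
-70 50 18 [ -8. -15.   2. 130.   1.  47.  89.] 0.0 2.3 corner x -71.6
 shift [-81.6  27.3   0.1] 86.0 rot [0.0001 0.0008 0.3137] 18.0
-80 60 14 [ -9. -14.   3. 128.   1.  53.  89.] 0.0 3.2 corner x -77.4
 shift [-95.5  29.5   0.1] 100.0 rot [0.0001 0.0008 0.3835] 22.0
```

```bash
python3 -m pendant '[[87,[0,0,0],[0,0,0]],[87,[0,0,0],[0,0,0]],[87,[0,0,0],[0,0,0]],[87,[0,0,0],[0,0,0]],[87,[-11.6,-1,0],[0,0,0.017]],[87,[-28,4.4,0],[0,0,0.069]],[87,[-42,6.7,0],[0,0,0.104]],[87,[-55,16,0],[0,0,0.2]],[87,[-68,25,0],[0,0,0.28]],[87,[-82,27,0],[0,0,0.314]]]'; python3 -m pendant '[[87,[0,0,0],[0,0,0]],[87,[0,0,0],[0,0,0]],[87,[0,0,0],[0,0,0]],[87,[0,0,0],[0,0,0]],[87,[0,0,0],[0,0,0]],[87,[0,0,0],[0,0,0]]]'
python3 - <<'E'
from ov import *
log()
s=shot("scene","s12");t=shot("top","t12")
cv2.imwrite("pics/s12c.png",cv2.resize(s["image"][170:310,230:370],None,fx=4.2,fy=4.2,interpolation=cv2.INTER_CUBIC))
E
```

```text
time_s: 16.12
tool_pos: [0.4529, 0.018, 0.1489]
tool_rot: [-89.9, 72.2, 5.6]
force: [-0.7, -0.5, -0.5]
grip_width: 0.0869
time_s: 16.62
tool_pos: [0.4525, 0.0179, 0.1473]
tool_rot: [-89.9, 72.1, 5.5]
force: [0.5, 0.3, 0.5]
grip_width: 0.087
16.62 [ -8.9 -15.    2.9 130.3   1.2  46.8  88.7] [0.4525 0.0179 0.1473] [0.5 0.3 0.5]
```

View pics/s12c.png

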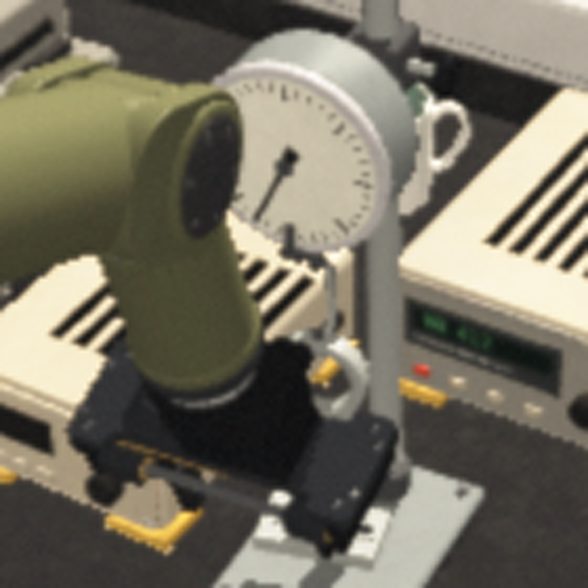

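```bash
R='x'; 
snap(){ python3 - <<E
from ov import *
s=shot("scene","s13_$1"); print(telemetry.get_obs()["time_s"])
E
}
python3 -m pendant '[[87,[0,0,0],[0,0,0]],[87,[0,0,0],[0,0,0]],[87,[0,0,0],[0,0,0]],[87,[0,0,0],[0,0,0]],[87,[0,0,0],[0,0,0]],[87,[0,0,0],[0,0,0]],[87,[0,0,0],[0,0,0]],[87,[0,0,0],[0,0,0]],[87,[0,0,0],[0,0,0]],[87,[0,0,0],[0,0,0]]]' >/dev/null; snap a
python3 -m pendant '[[87,[0,0,0],[0,0,0]],[87,[0,0,0],[0,0,0]],[87,[0,0,0],[0,0,0]],[87,[0,0,0],[0,0,0]],[87,[0,0,0],[0,0,0]],[87,[0,0,0],[0,0,0]],[87,[0,0,0],[0,0,0]],[87,[0,0,0],[0,0,0]],[87,[0,0,0],[0,0,0]],[87,[0,0,0],[0,0,0]]]' >/dev/null; snap b
python3 -m pendant '[[87,[0,0,0],[0,0,0]],[87,[0,0,0],[0,0,0]],[87,[0,0,0],[0,0,0]],[87,[0,0,0],[0,0,0]],[87,[0,0,0],[0,0,0]],[87,[0,0,0],[0,0,0]],[87,[0,0,0],[0,0,0]],[87,[0,0,0],[0,0,0]],[87,[0,0,0],[0,0,0]],[87,[0,0,0],[0,0,0]]]' >/dev/null; snap c
python3 - <<'E'
import cv2,numpy as np
A=[cv2.imread(f"pics/{n}.png") for n in("s12","s13_a","s13_b","s13_c")]
cv2.imwrite("pics/dial.png",np.hstack([cv2.resize(a[180:235,275:325],None,fx=4,fy=4,interpolation=cv2.INTER_CUBIC) for a in A]))
for a in A[:3]: d=np.abs(a.astype(int)-A[3])[180:280,270:340].max(2); print((d>40).sum())
E
```

```text
17.6
18.4833
19.3667
5
0
0
```

View pics/dial.png

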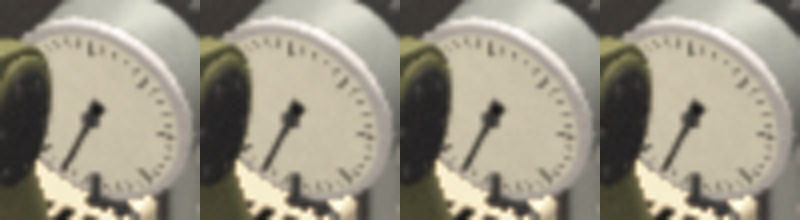

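The pointer has stood still from 16.6 to 19.4 s, clearly left of the marker (tip (65,165), hub (92,112), marker (95,190) in the tile). The limit is made, so it's the rectangular tray. Next I'm checking how the casting hangs.

Run:
```python
from ov import *
s=shot("scene");t=shot("top")
# pointer angle via dial plane
def dial(u,v):
    o,D=ray(s,u,v); n=SB; c=SEAT*[1,1,0]+[0,0,.372]-SB*.033; k=((c-o)@n)/(D@n); P=o+D*k-c; yl=np.cross([0,0,1],SB); return np.array([-(P@yl),P[2]])*1000
for nm,(a,b) in dict(tip=(65,165),hub=(92,114),mark=(95,188)).items():
    r=dial(275+a/4,180+b/4); print(nm,r)
h=dial(275+92/4,180+114/4);tp=dial(275+65/4,180+165/4);print("angle",np.degrees(np.arctan2(*(tp-h)))%360)
Rc=Ro.from_euler('z',5.4,degrees=True).as_matrix(); oc=SEAT+[0,0,-.034-.1625]
overlay(s,(250,200,350,300),6,"h_s",Rc,oc,.211); overlay(t,(250,235,350,320),6,"h_t",Rc,oc,.211)
```

```text
tip [-20.9286 -43.4787]
hub [-0.2805  1.3676]
mark [ -0.2306 -55.0067]
angle 204.72233824837642
```

View pics/h_s.png

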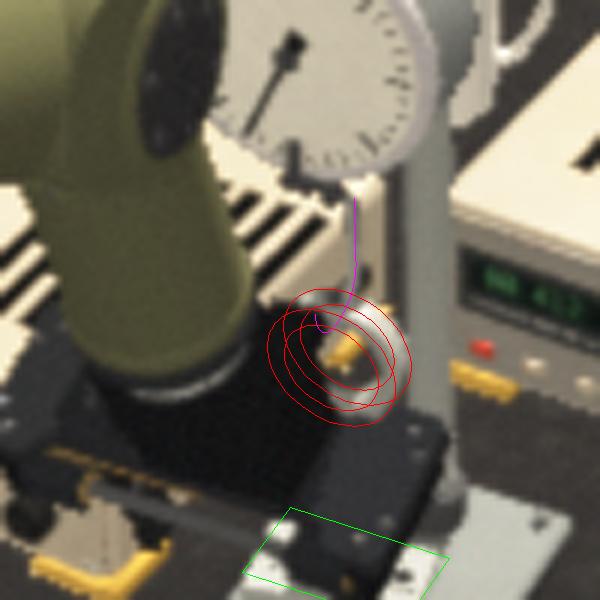

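View pics/h_t.png

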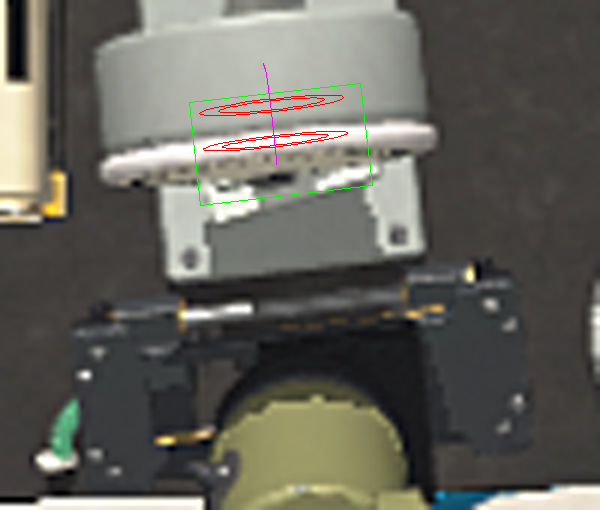

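Run:
```python
from ov import *
t=shot("top")
cv2.imwrite("pics/h_t2.png",cv2.resize(t["image"][255:285,275:325],None,fx=14,fy=14,interpolation=cv2.INTER_CUBIC))
s=shot("scene")
cv2.imwrite("pics/h_s2.png",cv2.resize(s["image"][275:315,280:330],None,fx=14,fy=14,interpolation=cv2.INTER_CUBIC))
```

```text
(no output)
```

View pics/h_t2.png

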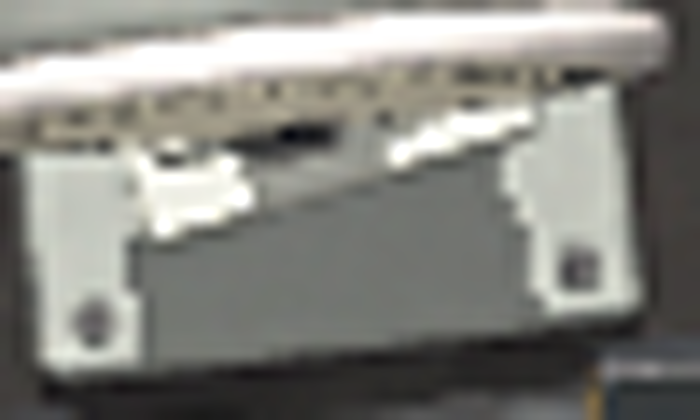

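View pics/h_s2.png

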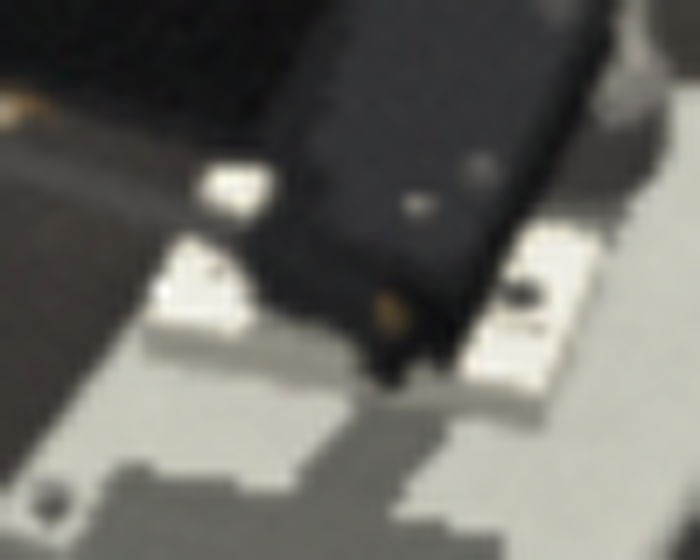

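Run:
```python
from ov import *
t=shot("top");s=shot("scene")
for d,pts in((t,[(285.7,272.1),(313.2,263.6)]),(s,[(290.4,298.2),(319.1,303.0)])):
    P=[onz(d,*p,.0605) for p in pts]; v=P[0]-P[1]; print(P,np.linalg.norm(v),"yaw",np.degrees(np.arctan2(-v[0],v[1])))
    yaw=np.arctan2(-v[0],v[1]); b=np.array([np.cos(yaw),np.sin(yaw),0]);l=np.array([-np.sin(yaw),np.cos(yaw),0])
    print("org from left corner",P[0]+b*.025-l*.042,"seat",SEAT)
```

```text
[array([0.5043, 0.0577, 0.0605]), array([ 0.5274, -0.0226,  0.0605])] 0.0835452873541218 yaw 16.034214445738513
org from left corner [0.54   0.0242 0.0605] seat [0.5435 0.0265 0.245 ]
[array([0.5043, 0.057 , 0.0605]), array([ 0.5282, -0.0223,  0.0605])] 0.08282196338421118 yaw 16.817674707975417
org from left corner [0.5404 0.0241 0.0605] seat [0.5435 0.0265 0.245 ]
```

```bash
cat > rg.py <<'E'
from ov import *
ORG=np.array([.5402,.0242,.0485]); YAW=16.4
def rp(dx,dz,tl,xg=-12,zg=48):
    R=tool(YAW,tl); b=np.array([np.cos(np.radians(YAW)),np.sin(np.radians(YAW)),0])
    return ORG+b*(xg+dx)/1e3+[0,0,(zg+dz)/1e3]+.002*R[:,0],R
E
python3 - <<'E'
from rg import *
o,p,R=cur();q=o["qpos"]
for w in((-65,50,20),(-45,35,26),(-30,28,31),(-18,20,35),(-8,10,37),(0,0,37)):
    P,Rg=rp(*w); q,a,b=ik(P,Rg,q); t=np.radians(w[2]); print(w,P.round(3),q.round(),round(a,2),margin(q).min().round(1),"corner",round(-12+w[0]-51*np.sin(t)+37.5*np.cos(t),1)); plan(P,Rg)
E
```

```text
(-65, 50, 20) [0.467 0.003 0.145] [-10. -14.  10. 130.  -4.  44. 109.] 0.0 3.4 corner -59.2
 shift [  7.1 -10.9 -16.6] 21.1 rot [-0.1814 -0.0617 -0.0352] 11.2
(-45, 35, 26) [0.486 0.008 0.13 ] [-11. -14.  11. 134.  -8.  35. 113.] 0.0 3.7 corner -45.7
 shift [ 27.4 -25.2 -12.7] 39.3 rot [-0.1781 -0.0711 -0.1396] 13.6
(-30, 28, 31) [0.501 0.013 0.123] [-13. -13.  14. 136. -13.  28. 117.] 0.0 3.8 corner -36.1
 shift [ 38.6 -37.2  -9.8] 54.5 rot [-0.175  -0.0789 -0.2266] 17.0
(-18, 20, 35) [0.513 0.016 0.115] [-16. -13.  17. 138. -19.  21. 124.] 0.0 1.9 corner -28.5
 shift [ 49.8 -46.1  -7.5] 68.2 rot [-0.1724 -0.0851 -0.2962] 20.2
(-8, 10, 37) [0.522 0.019 0.105] [-19. -11.  20. 139. -25.  17. 131.] 0.0 0.9 corner -20.7
 shift [ 62.3 -52.4  -5.6] 81.6 rot [-0.1711 -0.0882 -0.331 ] 21.9
(0, 0, 37) [0.53  0.021 0.095] [-20.  -9.  22. 139. -30.  16. 135.] 0.0 1.3 corner -12.7
 shift [ 74.2 -56.8  -4.1] 93.5 rot [-0.1711 -0.0882 -0.331 ] 21.9
```

```bash
python3 -m pendant '[[87,[3,-6,-8],[-0.09,-0.03,-0.017]],[87,[7,-11,-16.6],[-0.181,-0.062,-0.035]],[87,[7,-11,-16.6],[-0.181,-0.062,-0.035]],[87,[7,-11,-16.6],[-0.181,-0.062,-0.035]],[87,[17,-18,-14.5],[-0.18,-0.066,-0.09]],[87,[27.4,-25.2,-12.7],[-0.178,-0.071,-0.14]],[87,[38.6,-37.2,-9.8],[-0.175,-0.079,-0.227]],[87,[38.6,-37.2,-9.8],[-0.175,-0.079,-0.227]]]'
python3 - <<'E'
from rg import *
log()
for w in((-30,28,31),(-18,20,35),(-8,10,37),(0,0,37)): plan(*rp(*w))
E
```

```text
time_s: 20.33
tool_pos: [0.4985, 0.0137, 0.1197]
tool_rot: [-89.7, 59.1, 16.6]
force: [-0.5, 0.3, -0.5]
grip_width: 0.0871
20.33 [-13.7 -13.5  14.4 136.5 -12.3  27.6 116.9] [0.4985 0.0137 0.1197] [-0.5  0.3 -0.5]
 shift [-1.6 -3.3 -1.7] 4.0 rot [-0.0028  0.0017 -0.0026] 0.2
 shift [11.4 -9.7 -1.7] 15.1 rot [-0.0028  0.0016 -0.0724] 4.2
 shift [ 25.2 -13.2  -1.7] 28.4 rot [-0.0028  0.0015 -0.1073] 6.2
 shift [ 37.8 -14.9  -1.7] 40.7 rot [-0.0028  0.0015 -0.1073] 6.2
```

```bash
python3 -m pendant '[[87,[5,-6,-1.7],[-0.003,0,-0.04]],[87,[11.4,-9.7,-1.7],[-0.003,0.001,-0.072]],[87,[18,-11.5,-1.7],[-0.003,0.001,-0.095]],[87,[25.2,-13.2,-1.7],[-0.003,0.001,-0.107]],[87,[32,-14,-1.7],[-0.003,0.001,-0.107]],[87,[37.8,-14.9,-1.7],[-0.003,0.001,-0.107]],[87,[37.8,-14.9,-1.7],[-0.003,0.001,-0.107]],[87,[37.8,-14.9,-1.7],[-0.003,0.001,-0.107]]]'
python3 - <<'E'
from rg import *
log()
plan(*rp(0,0,37))
s=shot("scene","s14");t=shot("top","t14")
cv2.imwrite("pics/s14c.png",cv2.resize(s["image"][170:320,230:370],None,fx=4,fy=4,interpolation=cv2.INTER_CUBIC))
Rc=Ro.from_euler('z',YAW,degrees=True).as_matrix()
overlay(s,(250,200,350,310),5.4,"o14",Rc,ORG,.211)
E
```

```text
time_s: 21.0
tool_pos: [0.5323, 0.0214, 0.0984]
tool_rot: [-90.1, 52.9, 16.5]
force: [-0.7, -0.3, -0.4]
grip_width: 0.0872
21.0 [-23.1  -9.1  24.3 138.7 -27.8  15.9 133.3] [0.5323 0.0214 0.0984] [-0.7 -0.3 -0.4]
 shift [1.3 4.  0.4] 4.3 rot [0.003  0.0012 0.0016] 0.2
```

View pics/o14.png

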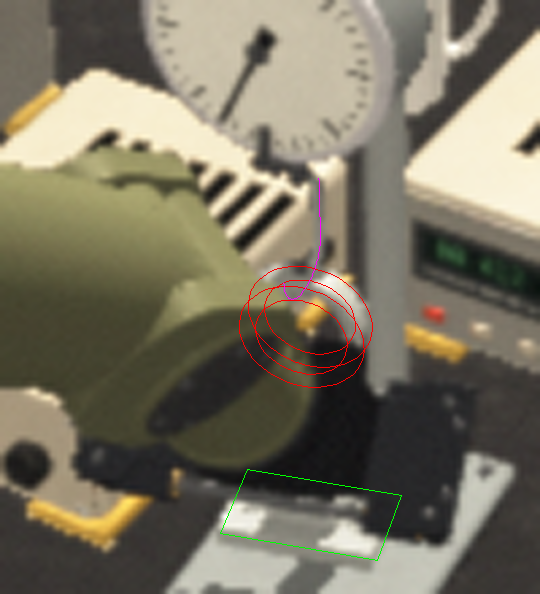

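```bash
python3 -m pendant '[[87,[1.3,4,0.4],[0.003,0,0]],[60,[1.3,4,0.4],[0.003,0,0]],[40,[1.3,4,0.4],[0.003,0,0]],[20,[1.3,4,0.4],[0.003,0,0]],[20,[1.3,4,0.4],[0.003,0,0]],[20,[1.3,4,0.4],[0.003,0,0]],[20,[1.3,4,0.4],[0.003,0,0]],[20,[1.3,4,0.4],[0.003,0,0]],[20,[1.3,4,0.4],[0.003,0,0]],[20,[1.3,4,0.4],[0.003,0,0]]]' 52;  python3 -m pendant '[[20,[0,0,0],[0,0,0]],[20,[0,0,0],[0,0,0]],[20,[0,0,0],[0,0,0]],[20,[0,0,0],[0,0,0]]]'
python3 - <<'E'
from rg import *
log(); plan(*rp(0,0,37))
o,p,R=cur();q=o["qpos"];print("up10",R.T@[0,0,10])
for dz in(20,34,50,64):
    q,a,b=ik(p+[0,0,dz/1e3],R,q); print(dz,q.round(1),round(a,2),margin(q).min().round(1))
s=shot("scene","s15")
E
```

```text
time_s: 21.93
tool_pos: [0.5299, 0.02, 0.0946]
tool_rot: [-90.1, 52.9, 16.3]
force: [-0.4, -0.6, -0.5]
grip_width: 0.0351
time_s: 22.27
tool_pos: [0.5299, 0.02, 0.0946]
tool_rot: [-90.1, 52.8, 16.3]
force: [0.2, 0.9, -0.1]
grip_width: 0.0295
22.27 [-23.5  -9.1  24.8 139.2 -28.9  15.4 134.4] [0.5299 0.02   0.0946] [ 0.2  0.9 -0.1]
 shift [-0.1 -0.4  1.2] 1.2 rot [ 0.0002 -0.0006  0.0027] 0.2
up10 [-7.9699 -6.0399 -0.0062]
20 [-19.2 -11.1  20.3 138.1 -23.4  18.2 128.5] 0.0 2.2
34 [-17.  -12.5  18.  137.3 -20.7  20.2 125.5] 0.0 3.0
50 [-14.6 -13.9  15.5 136.3 -18.7  22.6 123.1] 0.0 3.4
64 [-11.8 -14.9  12.7 135.3 -18.1  24.7 122.1] 0.0 2.4
```

```bash
python3 -m pendant '[[20,[-2.4,-1.8,0],[0,0,0]],[20,[-6,-4.5,0],[0,0,0]],[20,[-10,-7.5,0],[0,0,0]],[20,[-14,-10.6,0],[0,0,0]],[20,[-18,-13.6,0],[0,0,0]],[20,[-22.3,-17,0],[0,0,0]],[20,[-27,-20.5,0],[0,0,0]],[20,[-33,-25,0],[0,0,0]],[20,[-39,-29.6,0],[0,0,0]],[20,[-45,-34,0],[0,0,0]]]';  python3 -m pendant '[[20,[-3,-2.3,0],[0,0,0]],[20,[-4,-3,0],[0,0,0]],[20,[-4,-3,0],[0,0,0]],[20,[-4,-3,0],[0,0,0]]]'
python3 - <<'E'
from rg import *
log()
tau,xg,zg=37.2,-12.5,47.7
Rc,oc=eyeorg(xg,zg,tau); bt=oc+Rc@[0,0,.1625]; print((bt-SEAT)@np.c_[SB,np.cross([0,0,1],SB),[0,0,1]]*1000)
s=shot("scene","s16");t=shot("top","t16")
overlay(s,(250,190,350,300),5.4,"o16s",Rc,oc); overlay(t,(250,235,350,320),6,"o16t",Rc,oc)
E
```

```text
time_s: 23.15
tool_pos: [0.5294, 0.0198, 0.1512]
tool_rot: [-90.0, 52.9, 16.3]
force: [0.1, -0.8, -5.0]
grip_width: 0.0294
time_s: 23.48
tool_pos: [0.5295, 0.0198, 0.1556]
tool_rot: [-90.0, 52.9, 16.3]
force: [0.4, 0.4, -4.9]
grip_width: 0.0295
23.48 [-14.4 -15.   15.1 135.6 -16.7  24.2 120.9] [0.5295 0.0198 0.1556] [ 0.4  0.4 -4.9]
[-3.3242 -3.1299 27.0186]
```

View pics/o16s.png

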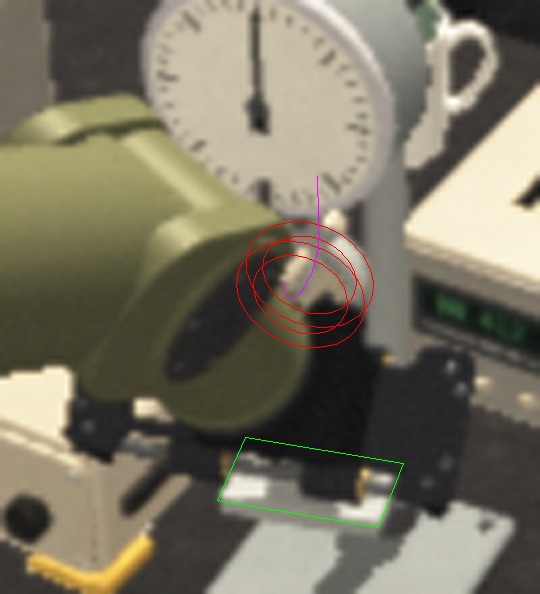

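View pics/o16t.png

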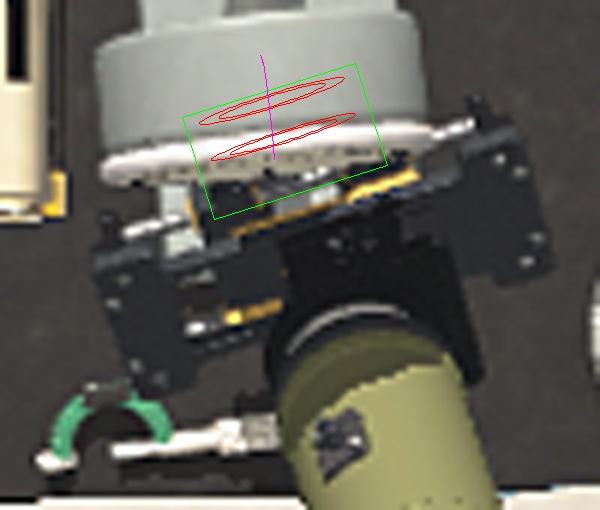

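```bash
cat >> rg.py <<'E'
TAU,XG,ZG=37.2,-12.5,47.7
def wp(f,y,up,lam,yaw):
    l=np.radians(lam); ex=np.array([np.cos(l),-np.sin(l)]);ez=np.array([np.sin(l),np.cos(l)])
    R=tool(yaw,TAU-lam); r=(XG*ex+(ZG-162.5)*ez)/1000; b=np.array([np.cos(np.radians(yaw)),np.sin(np.radians(yaw)),0])
    return SEAT+SB*f/1e3+np.cross([0,0,1],SB)*y/1e3+[0,0,up/1e3]+b*r[0]+[0,0,r[1]]+.002*R[:,0],R
E
python3 - <<'E'
from rg import *
o,p,R=cur();q=o["qpos"]
for w in((-3.3,-3,27,0,16.3),(-7,-2,29,4,16.3),(-13,-1,30,9,15.5),(-20,0,30,14,14),(-30,0,30,19,12),(-42,0,30,22,10),(-54,0,31,24,8)):
    P,Rg=wp(*w); q,a,b=ik(P,Rg,q); print(w,P.round(3),q.round(),round(a,2),margin(q).min().round(1),np.round(clear(w[0],w[2],w[3],TAU,XG,ZG),1)); plan(P,Rg)
E
```

```text
(-3.3, -3, 27, 0, 16.3) [0.53  0.02  0.156] [-13. -15.  14. 136. -18.  24. 122.] 0.0 2.5 [10.9 14.  14.7]
 shift [-0.  -0.4  0. ] 0.4 rot [ 0.0014  0.0006 -0.002 ] 0.1
(-7, -2, 29, 4, 16.3) [0.518 0.018 0.159] [ -9. -15.   9. 134. -14.  30. 117.] 0.0 2.5 [10.9 12.4 17.3]
 shift [-9.5  6.9  1.7] 11.8 rot [0.0014 0.0005 0.0678] 3.9
(-13, -1, 30, 9, 15.5) [0.502 0.016 0.162] [ -6. -15.   6. 131. -10.  36. 112.] 0.0 2.6 [11.1 13.5 23.3]
 shift [-21.4  17.5   4.3] 28.0 rot [0.0132 0.008  0.1551] 8.9
(-20, 0, 30, 14, 14) [0.486 0.015 0.165] [ -4. -14.   2. 129.  -6.  43. 106.] 0.0 2.9 [ 9.9 18.3 31.2]
 shift [-33.7  28.8   7.8] 45.0 rot [0.0362 0.0206 0.2423] 14.1
(-30, 0, 30, 19, 12) [0.466 0.014 0.169] [ -3. -14.   0. 127.  -4.  49. 101.] 0.0 3.1 [ 7.5 27.1 42.4]
 shift [-48.3  41.8  11.8] 64.9 rot [0.0682 0.0353 0.3295] 19.4
(-42, 0, 30, 22, 10) [0.448 0.013 0.171] [ -2. -15.  -2. 127.  -3.  53.  98.] 0.0 2.6 [13.9 38.2 55. ]
 shift [-60.7  53.8  16.3] 82.8 rot [0.1008 0.0491 0.3816] 22.8
(-54, 0, 31, 24, 8) [0.433 0.013 0.174] [ -1. -16.  -3. 127.  -2.  56.  95.] 0.0 1.7 [24.8 49.4 67.3]
 shift [-72.2  64.1  21. ] 98.8 rot [0.1335 0.0623 0.4162] 25.3
```

```bash
python3 -m pendant '[[20,[-4,3,0.8],[0.001,0,0.03]],[20,[-9.5,6.9,1.7],[0.001,0,0.068]],[20,[-15,12,3],[0.007,0.004,0.11]],[20,[-21.4,17.5,4.3],[0.013,0.008,0.155]],[20,[-27.5,23,6],[0.025,0.014,0.2]],[20,[-33.7,28.8,7.8],[0.036,0.021,0.242]],[20,[-33.7,28.8,7.8],[0.036,0.021,0.242]]]'
python3 - <<'E'
from rg import *
log()
for w in((-30,0,30,19,12),(-42,0,30,22,10),(-54,0,31,24,8)): plan(*wp(*w))
s=shot("scene","s17"); Rc,oc=eyeorg(XG,ZG,TAU); overlay(s,(250,190,350,300),5.4,"o17s",Rc,oc)
bt=oc+Rc@[0,0,.1625]; print((bt-SEAT)@np.c_[SB,np.cross([0,0,1],SB),[0,0,1]]*1000)
E
```

```text
time_s: 24.17
tool_pos: [0.4865, 0.0158, 0.1661]
tool_rot: [-90.1, 66.7, 13.9]
force: [1.2, 0.8, -4.8]
grip_width: 0.0298
24.17 [ -8.3 -14.7   6.  129.1  -4.5  42.8 104.6] [0.4865 0.0158 0.1661] [ 1.2  0.8 -4.8]
 shift [-10.3  17.6   2.8] 20.6 rot [0.0336 0.0116 0.0887] 5.5
 shift [-19.6  32.4   6.7] 38.5 rot [0.0669 0.0223 0.141 ] 9.0
 shift [-28.3  45.3  10.8] 54.5 rot [0.1005 0.032  0.1758] 11.7
[-19.2086   0.3629  31.1443]
```

View pics/o17s.png

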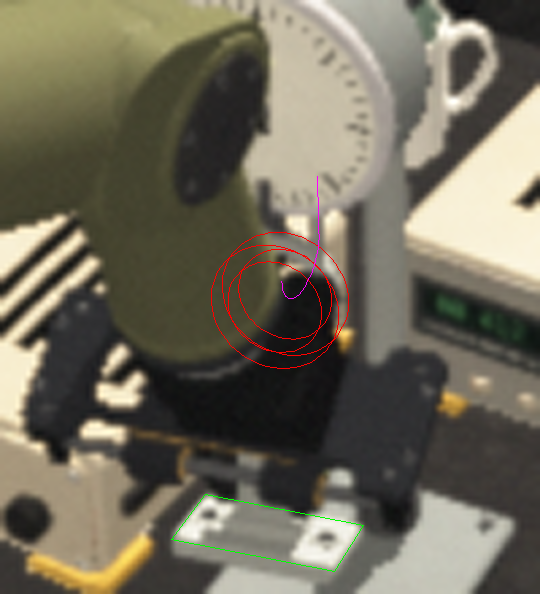

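Good agreement, and the force is still just the weight. Continuing out.

```bash
python3 -m pendant '[[20,[-5,9,1.4],[0.017,0.006,0.045]],[20,[-10.3,17.6,2.8],[0.034,0.012,0.089]],[20,[-15,25,4.7],[0.05,0.017,0.115]],[20,[-19.6,32.4,6.7],[0.067,0.022,0.141]],[20,[-24,39,8.7],[0.083,0.027,0.16]],[20,[-28.3,45.3,10.8],[0.1,0.032,0.176]],[20,[-28.3,45.3,10.8],[0.1,0.032,0.176]],[20,[-28.3,45.3,10.8],[0.1,0.032,0.176]]]'
python3 - <<'E'
from rg import *
log()
s=shot("scene","s18");t=shot("top","t18"); Rc,oc=eyeorg(XG,ZG,TAU)
bt=oc+Rc@[0,0,.1625]; print(oc,(bt-SEAT)@np.c_[SB,np.cross([0,0,1],SB),[0,0,1]]*1000)
overlay(s,(250,190,350,300),5.4,"o18s",Rc,oc); overlay(t,(250,235,350,320),6,"o18t",Rc,oc)
E
```

```text
time_s: 24.88
tool_pos: [0.4327, 0.013, 0.1733]
tool_rot: [-89.8, 76.7, 8.2]
force: [-0.2, -0.1, -4.7]
grip_width: 0.0297
24.88 [ -6.2 -15.9   1.4 126.9  -0.5  55.7  93.5] [0.4327 0.013  0.1733] [-0.2 -0.1 -4.7]
[0.4243 0.0117 0.1266] [-54.2066  -0.6116  30.0951]
```

View pics/o18s.png

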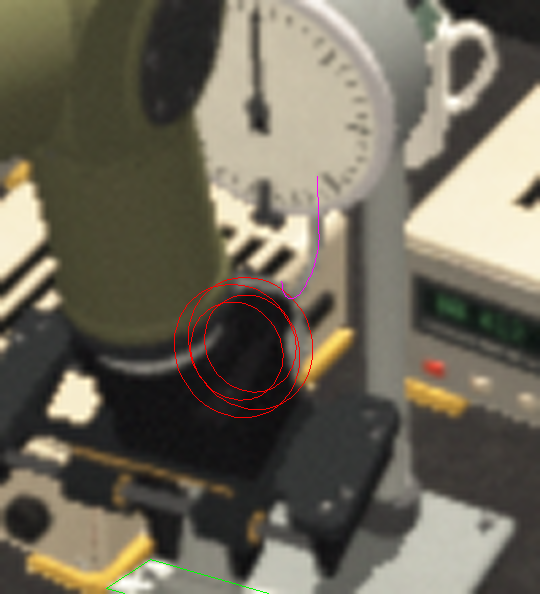

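View pics/o18t.png

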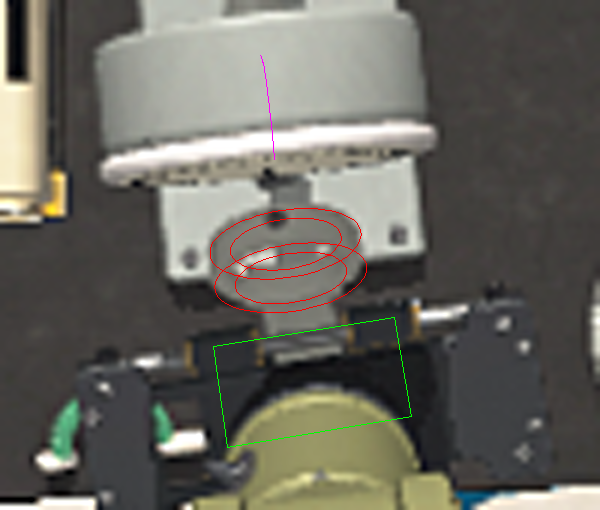

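Run:
```python
from rg import *
t=shot("top");s=shot("scene")
for n,d in(("t",t),("s",s)):
    c=cloud(d,np.ones((480,640),bool)); k=(c[:,2]>.03)&(c[:,1]<-.40)&(c[:,1]>-.8)&(c[:,0]>.3)&(c[:,0]<.62); c=c[k]; print(n,len(c))
    for z0,z1 in((.03,.1),(.1,.2),(.2,.3),(.3,.6)):
        q=c[(c[:,2]>z0)&(c[:,2]<z1)]
        for x0 in(.38,.42,.46,.5,.54,.58):
            r=q[(q[:,0]>x0)&(q[:,0]<x0+.04)]
            if len(r)>5: print(z0,x0,len(r),"ymax",np.percentile(r[:,1],98).round(3))
# tray rim
im=cv2.resize(t["image"][245:320,340:480],None,fx=5.5,fy=5.5,interpolation=cv2.INTER_CUBIC); cv2.imwrite("pics/tray.png",im)
o,p,R=cur()
for yaw in(-10,-20,-30):
    for up in(0,.05,.12):
        P,Rg=pose([.480,-.368,up+.003],yaw,TAU,XG/1e3,ZG/1e3); q,a,b=ik(P,Rg,o["qpos"]); print(yaw,up,q.round(),round(a,2),margin(q).min().round(1))
```

```text
t 12349
0.03 0.46 27 ymax -0.477
0.03 0.5 77 ymax -0.468
0.03 0.54 84 ymax -0.466
0.03 0.58 84 ymax -0.463
0.1 0.42 47 ymax -0.638
0.1 0.46 301 ymax -0.478
0.1 0.5 239 ymax -0.468
0.1 0.54 178 ymax -0.466
0.1 0.58 176 ymax -0.464
0.2 0.42 140 ymax -0.639
0.2 0.46 1435 ymax -0.489
0.2 0.5 567 ymax -0.47
0.2 0.54 239 ymax -0.466
0.2 0.58 239 ymax -0.463
0.3 0.46 124 ymax -0.478
0.3 0.5 2756 ymax -0.47
0.3 0.54 2825 ymax -0.468
0.3 0.58 2811 ymax -0.466
s 28461
0.03 0.42 162 ymax -0.652
0.03 0.46 231 ymax -0.476
0.03 0.5 819 ymax -0.475
0.1 0.42 2404 ymax -0.642
0.1 0.46 537 ymax -0.476
0.1 0.5 1798 ymax -0.474
0.2 0.42 2720 ymax -0.642
0.2 0.46 1875 ymax -0.478
0.2 0.5 2279 ymax -0.48
0.2 0.54 65 ymax -0.508
0.2 0.58 46 ymax -0.505
0.3 0.46 1503 ymax -0.478
0.3 0.5 9705 ymax -0.481
0.3 0.54 2724 ymax -0.478
0.3 0.58 1593 ymax -0.474
-10 0 [106.  20. -62. 127. -23.  15. 151.] 0.0 3.5
-10 0.05 [-26.  -5.  71. 130. -35.  24. 154.] 16.43 0.0
-10 0.12 [  1.  -6.  46. 125. -34.  33. 153.] 0.0 1.7
-20 0 [ 90.  12. -48. 130. -39.  10. 151.] 0.0 2.8
-20 0.05 [ 20.   1.  24. 131. -46.  20. 154.] 0.0 0.5
-20 0.12 [  5.  -8.  37. 128. -20.  26. 128.] 0.0 8.9
-30 0 [ 41.   6.  -3. 133. -46.   6. 142.] 0.0 0.8
-30 0.05 [ 13.  -1.  25. 132. -20.  13. 116.] 0.0 7.2
-30 0.12 [ 12.  -9.  25. 129.  -2.  22.  99.] 0.0 8.5
```

View pics/tray.png

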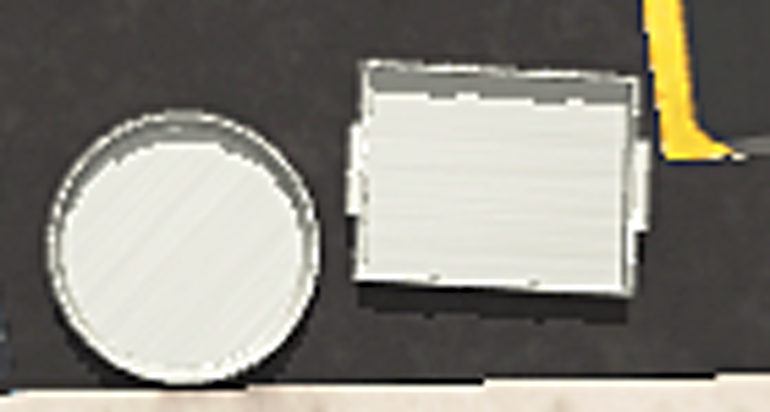

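Run:
```python
from rg import *
for yaw in(-20,-28,-36):
    for up in(0,.05,.12):
        P,Rg=pose([.480,-.368,up+.003],yaw,TAU,XG/1e3,ZG/1e3); o=best(P,Rg,24); print(yaw,up,len(o),[(round(m,1),q.round().tolist()) for m,q in o[:2]])
```

```text
-20 0 14 [(np.float64(4.9), [112.0, 23.0, -73.0, 130.0, 36.0, 10.0, 83.0]), (np.float64(4.6), [113.0, 24.0, -75.0, 130.0, 42.0, 11.0, 78.0])]
-20 0.05 15 [(np.float64(3.7), [77.0, 3.0, -33.0, 129.0, -42.0, 19.0, 151.0]), (np.float64(1.5), [48.0, 1.0, -5.0, 130.0, -45.0, 20.0, 153.0])]
-20 0.12 13 [(np.float64(12.6), [67.0, -5.0, -23.0, 126.0, -36.0, 28.0, 141.0]), (np.float64(12.5), [59.0, -5.0, -15.0, 126.0, -34.0, 28.0, 140.0])]
-28 0 16 [(np.float64(4.4), [110.0, 22.0, -75.0, 131.0, 67.0, 13.0, 43.0]), (np.float64(3.1), [104.0, 16.0, -68.0, 131.0, 51.0, 9.0, 55.0])]
-28 0.05 16 [(np.float64(8.3), [29.0, -0.0, 10.0, 132.0, -29.0, 14.0, 127.0]), (np.float64(8.3), [26.0, -1.0, 13.0, 132.0, -29.0, 14.0, 127.0])]
-28 0.12 16 [(np.float64(10.8), [47.0, -6.0, -7.0, 128.0, -19.0, 23.0, 117.0]), (np.float64(10.8), [46.0, -6.0, -6.0, 128.0, -19.0, 23.0, 116.0])]
-36 0 14 [(np.float64(7.7), [103.0, 18.0, -72.0, 132.0, 77.0, 16.0, 21.0]), (np.float64(5.3), [92.0, 12.0, -60.0, 132.0, 68.0, 11.0, 26.0])]
-36 0.05 15 [(np.float64(6.3), [9.0, -2.0, 25.0, 133.0, 8.0, 12.0, 81.0]), (np.float64(6.3), [10.0, -2.0, 25.0, 133.0, 8.0, 12.0, 81.0])]
-36 0.12 17 [(np.float64(10.3), [53.0, -7.0, -18.0, 128.0, -4.0, 22.0, 92.0]), (np.float64(10.0), [37.0, -7.0, -2.0, 128.0, 2.0, 22.0, 87.0])]
```

Run:
```python
from rg import *
for yaw in(-30,-36,-42):
  for ox,oy in((.480,-.368),(.487,-.372)):
    q=np.array([25,-7,10,128,0,22,90.])
    for up in(.12,.08,.05,.025,.01,0):
        P,Rg=pose([ox,oy,up+.003],yaw,TAU,XG/1e3,ZG/1e3); q,a,b=ik(P,Rg,q); print(yaw,ox,up,q.round(1),round(a,2),margin(q).min().round(1))
```

```text
-30 0.48 0.12 [ 22.3  -7.8  14.7 128.5  -6.8  22.3 103. ] 0.0 9.5
-30 0.48 0.08 [ 21.   -4.2  16.5 130.7 -12.4  16.8 108.5] 0.0 9.6
-30 0.48 0.05 [ 20.4  -1.   17.4 132.1 -20.9  12.7 116.9] 0.0 7.3
-30 0.48 0.025 [ 22.8   2.1  15.3 133.  -33.6   9.7 129.4] 0.0 4.2
-30 0.48 0.01 [ 25.9   4.   12.2 133.4 -44.3   8.  140. ] 0.0 2.6
-30 0.48 0 [ 28.2   5.3   9.9 133.6 -53.2   7.  148.9] 0.0 1.6
-30 0.487 0.12 [ 22.6  -6.7  14.4 127.5  -7.5  22.2 103.5] 0.0 10.6
-30 0.487 0.08 [ 21.6  -3.1  15.9 129.8 -13.4  16.7 109.3] 0.0 10.5
-30 0.487 0.05 [ 21.7   0.1  16.1 131.1 -21.9  12.8 117.6] 0.0 7.3
-30 0.487 0.025 [ 24.9   3.1  13.1 131.9 -33.6   9.7 129.2] 0.0 4.3
-30 0.487 0.01 [ 28.3   5.    9.6 132.3 -43.1   8.  138.7] 0.0 2.6
-30 0.487 0 [ 30.7   6.2   7.2 132.5 -51.2   6.9 146.8] 0.0 1.5
-36 0.48 0.12 [ 26.7  -7.7   7.3 128.6   5.5  22.   83.7] 0.0 9.6
-36 0.48 0.08 [ 26.7  -4.1   7.4 130.8   5.6  16.2  83.5] 0.0 9.5
-36 0.48 0.05 [ 26.8  -1.    7.6 132.2   5.5  11.7  83.3] 0.0 6.2
-36 0.48 0.025 [ 26.9   1.9   7.5 133.1   5.5   7.8  83.2] 0.0 2.4
-36 0.48 0.01 [ 27.3   3.7   7.2 133.6 
[... 588 characters left out ...]
0.5 130.5  22.6  17.8  59.5] 0.0 9.8
-42 0.48 0.05 [ 30.5  -0.6   0.3 131.8  29.3  13.8  52.5] 0.0 8.4
-42 0.48 0.025 [ 29.1   2.2   1.7 132.8  38.9  10.6  42.7] 0.0 5.2
-42 0.48 0.01 [ 27.3   3.9   3.6 133.4  47.2   8.8  34.1] 0.0 3.4
-42 0.48 0 [ 26.3   5.2   4.7 133.7  54.7   7.7  26.4] 0.0 2.3
-42 0.487 0.12 [ 28.5  -6.2   2.2 127.4  18.   23.2  64.5] 0.0 11.1
-42 0.487 0.08 [ 29.2  -2.7   1.6 129.5  22.8  17.8  59.2] 0.0 10.8
-42 0.487 0.05 [ 29.    0.3   1.8 130.9  29.3  13.8  52.4] 0.0 8.4
-42 0.487 0.025 [ 27.2   3.1   3.7 131.9  38.2  10.6  43.3] 0.0 5.2
-42 0.487 0.01 [ 25.2   4.8   5.8 132.4  45.8   8.7  35.4] 0.0 3.3
-42 0.487 0 [ 24.1   6.    6.9 132.8  52.8   7.6  28.2] 0.0 2.2
```

Run:
```python
from rg import *
from scipy.spatial.transform import Slerp
o,p,R=cur();q=o["qpos"]
P,Rg=pose([.4815,-.373,.10+.003],-48,TAU,XG/1e3,ZG/1e3)
W=[(p,R),(np.array([.435,-.10,.172]),tool(-8,16)),(np.array([.455,-.24,.170]),tool(-28,26)),(P,Rg)]
for (a0,R0),(a1,R1) in zip(W,W[1:]):
    sl=Slerp([0,1],Ro.from_matrix([R0,R1]))
    for t in(.33,.67,1):
        q,a,b=ik(a0+(a1-a0)*t,sl(t).as_matrix(),q); print((a0+(a1-a0)*t).round(3),q.round(),round(a,2),margin(q).min().round(1))
    plan(a1,R1)
```

```text
[ 0.433 -0.024  0.173] [ -2. -16.   2. 127.  -0.  55.  93.] 0.0 0.9
[ 0.434 -0.063  0.172] [  3. -16.   2. 128.  -0.  54.  92.] 0.0 0.9
[ 0.435 -0.1    0.172] [  8. -16.   2. 128.   0.  52.  92.] 0.0 1.3
 shift [  -1.8   13.1 -112. ] 112.8 rot [ 0.2699  0.0709 -0.0481] 16.2
[ 0.442 -0.146  0.171] [ 12. -16.   2. 128.   1.  48.  89.] 0.0 1.6
[ 0.448 -0.194  0.171] [ 16. -15.   3. 128.   3.  44.  86.] 0.0 2.6
[ 0.455 -0.24   0.17 ] [ 19. -13.   4. 128.   5.  39.  82.] 0.0 4.1
 shift [   0.2   13.2 -253.5] 253.8 rot [ 0.5927  0.2118 -0.2157] 38.1
[ 0.461 -0.281  0.163] [ 22. -11.   3. 129.  10.  33.  74.] 0.0 6.3
[ 0.468 -0.323  0.156] [ 26.  -8.   1. 129.  19.  28.  62.] 0.0 9.4
[ 0.474 -0.365  0.149] [ 29.  -4.  -0. 128.  31.  24.  45.] 0.0 11.9
 shift [  20.8   16.6 -379.5] 380.4 rot [ 0.8899  0.4196 -0.3846] 60.5
```

```bash
python3 -m pendant '[[20,[0,1,-12],[0.03,0.008,-0.006]],[20,[-1,4,-34],[0.08,0.021,-0.015]],[20,[-1,8,-60],[0.145,0.038,-0.026]],[20,[-1.5,10.5,-86],[0.207,0.054,-0.037]],[20,[-1.8,13.1,-112],[0.27,0.071,-0.048]],[20,[-1.5,13.1,-140],[0.334,0.099,-0.081]],[20,[-1,13.1,-168],[0.4,0.127,-0.115]],[20,[-0.6,13.1,-197],[0.465,0.155,-0.15]],[20,[0,13.1,-225],[0.53,0.184,-0.183]],[20,[0.2,13.2,-248],[0.585,0.208,-0.211]]]'
python3 - <<'E'
from rg import *
log(); plan(*pose([.4815,-.373,.10+.003],-48,TAU,XG/1e3,ZG/1e3))
E
```

```text
time_s: 25.92
tool_pos: [0.4531, -0.2374, 0.17]
tool_rot: [-90.1, 64.2, -28.0]
force: [0.4, 0.3, -5.6]
grip_width: 0.0295
25.92 [ 12.5 -13.9   9.6 128.7   7.5  39.5  79.7] [ 0.4531 -0.2374  0.17  ] [ 0.4  0.3 -5.6]
 shift [  52.8  -61.1 -102.6] 130.6 rot [ 0.3002  0.1829 -0.197 ] 23.1
```

```bash
python3 -m pendant '[[20,[9,-8,-18],[0.05,0.03,-0.033]],[20,[20,-19,-40],[0.11,0.065,-0.073]],[20,[30,-31,-61],[0.17,0.1,-0.113]],[20,[41,-44,-81],[0.23,0.14,-0.152]],[20,[49,-55,-96],[0.28,0.17,-0.183]],[20,[52.8,-61,-102.6],[0.3,0.183,-0.197]],[20,[52.8,-61,-102.6],[0.3,0.183,-0.197]],[20,[52.8,-61,-102.6],[0.3,0.183,-0.197]]]'
python3 - <<'E'
from rg import *
log(); plan(*pose([.4815,-.373,.10+.003],-48,TAU,XG/1e3,ZG/1e3))
s=shot("scene","s20");t=shot("top","t20"); Rc,oc=eyeorg(XG,ZG,TAU); print(oc,Rc[:,2])
overlay(s,(370,290,480,420),4.5,"o20s",Rc,oc); overlay(t,(370,240,480,320),6.5,"o20t",Rc,oc)
E
```

```text
time_s: 26.58
tool_pos: [0.4746, -0.362, 0.1484]
tool_rot: [-90.1, 53.0, -47.8]
force: [0.3, -0.2, -4.8]
grip_width: 0.0294
26.58 [ 23.9  -4.5   3.8 128.5  31.5  23.9  44.7] [ 0.4746 -0.362   0.1484] [ 0.3 -0.2 -4.8]
 shift [ 0.3 -1.7 -2.3] 2.8 rot [ 0.0052  0.002  -0.0032] 0.4
[ 0.4828 -0.3696  0.103 ] [ 0.0018 -0.0009  1.    ]
```

View pics/o20s.png

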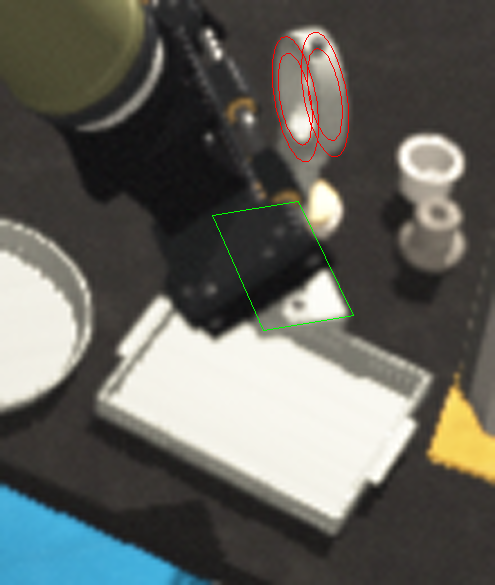

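View pics/o20t.png

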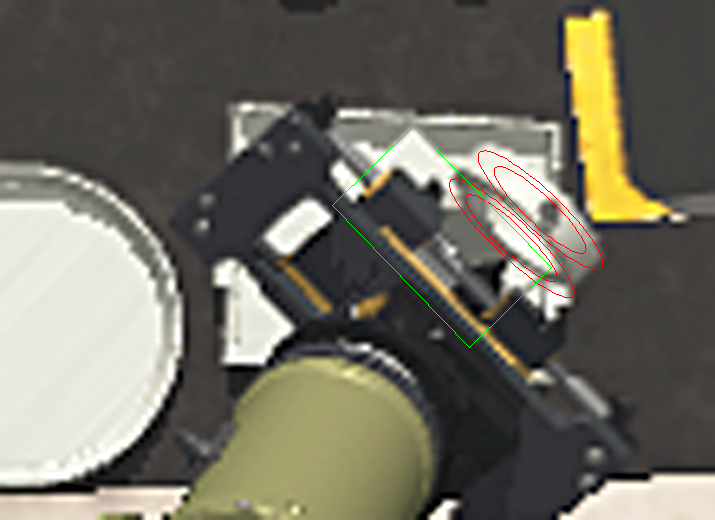

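Run:
```python
from rg import *
for up in(.06,.02,.008): plan(*pose([.4815,-.373,up+.003],-48,TAU,XG/1e3,ZG/1e3))
```

```text
shift [32.9 22.9 -3.2] 40.2 rot [ 0.0057  0.0034 -0.0019] 0.4
 shift [64.8 47.  -3.1] 80.1 rot [ 0.0057  0.0034 -0.0019] 0.4
 shift [74.4 54.3 -3.1] 92.1 rot [ 0.0057  0.0034 -0.0019] 0.4
```

```bash
python3 -m pendant '[[20,[6,4,-2],[0.003,0,0]],[20,[14,9.5,-3],[0.006,0.003,-0.002]],[20,[23,16,-3.2],[0.006,0.003,-0.002]],[20,[33,23,-3.2],[0.006,0.003,-0.002]],[20,[42,30,-3.2],[0.006,0.003,-0.002]],[20,[51,36.5,-3.1],[0.006,0.003,-0.002]],[20,[59,42.6,-3.1],[0.006,0.003,-0.002]],[20,[64.8,47,-3.1],[0.006,0.003,-0.002]],[20,[64.8,47,-3.1],[0.006,0.003,-0.002]],[20,[64.8,47,-3.1],[0.006,0.003,-0.002]]]'
python3 - <<'E'
from rg import *
log()
for up in(.004,.0,-.002): plan(*pose([.4815,-.373,up+.003],-48,TAU,XG/1e3,ZG/1e3))
s=shot("scene","s21");t=shot("top","t21"); Rc,oc=eyeorg(XG,ZG,TAU); print(oc,Rc[:,2])
overlay(s,(370,290,480,420),4.5,"o21s",Rc,oc); overlay(t,(370,240,480,320),6.5,"o21t",Rc,oc)
E
```

```text
time_s: 27.52
tool_pos: [0.4743, -0.3643, 0.0689]
tool_rot: [-90.0, 52.8, -47.9]
force: [0.2, 0.0, -4.2]
grip_width: 0.0294
27.52 [ 24.3   3.8   3.8 132.   53.5  14.5  21.2] [ 0.4743 -0.3643  0.0689] [ 0.2  0.  -4.2]
 shift [12.5  9.6 -0.5] 15.8 rot [0.0007 0.0009 0.0001] 0.1
 shift [15.7 12.  -0.5] 19.8 rot [0.0007 0.0009 0.0001] 0.1
 shift [17.3 13.2 -0.5] 21.8 rot [0.0007 0.0009 0.0001] 0.1
[ 0.4826 -0.3733  0.0239] [-0.0022  0.0007  1.    ]
```

View pics/o21s.png

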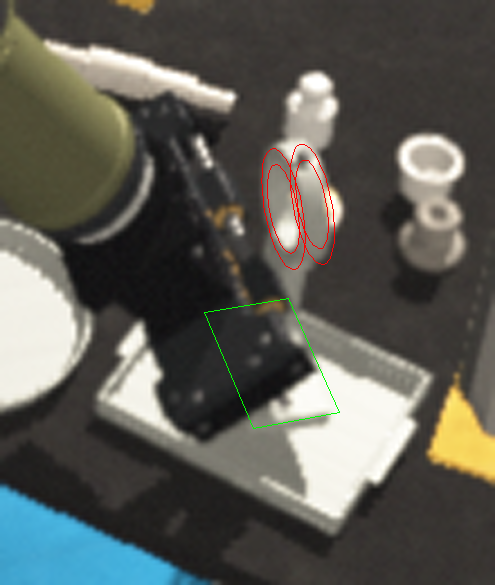

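View pics/o21t.png

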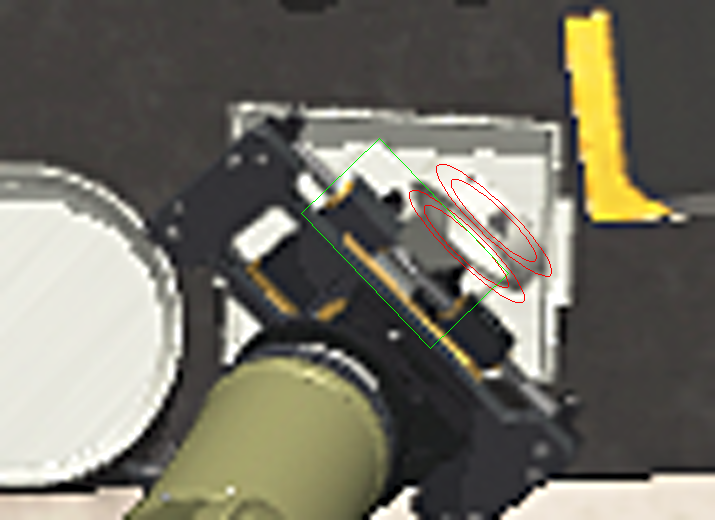

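```bash
python3 -m pendant '[[20,[4,3,-0.5],[0,0,0]],[20,[8,6,-0.5],[0,0,0]],[20,[11,8.4,-0.5],[0,0,0]],[20,[13,9.9,-0.5],[0,0,0]],[20,[13,9.9,-0.5],[0,0,0]],[20,[13,9.9,-0.5],[0,0,0]]]'; python3 -m pendant '[[20,[0.8,0.6,0],[0,0,0]],[20,[1.6,1.2,0],[0,0,0]],[20,[2.4,1.8,0],[0,0,0]],[20,[2.4,1.8,0],[0,0,0]]]'
python3 - <<'E'
from rg import *
log();Rc,oc=eyeorg(XG,ZG,TAU); print(oc,Rc[:,2])
E
```

```text
time_s: 28.12
tool_pos: [0.4744, -0.3652, 0.0535]
tool_rot: [-89.9, 52.7, -47.9]
force: [-0.2, 1.5, -4.8]
grip_width: 0.0293
time_s: 28.45
tool_pos: [0.474, -0.3652, 0.0498]
tool_rot: [-90.0, 52.8, -48.0]
force: [0.2, -0.2, -5.1]
grip_width: 0.0294
28.45 [ 22.8   6.1   5.5 132.6  63.1  12.7  11.2] [ 0.474  -0.3652  0.0498] [ 0.2 -0.2 -5.1]
[ 0.4816 -0.3736  0.0037] [-0.0007  0.0003  1.    ]
```

Not touching yet. Lowering in 1 mm steps.

```bash
for k in 1 2; do python3 -m pendant '[[20,[0.8,0.6,0],[0,0,0]],[20,[0.8,0.6,0],[0,0,0]],[20,[0.8,0.6,0],[0,0,0]]]' | grep -E "pos|force"; done
python3 - <<'E'
from rg import *
log()
s=shot("scene","s22");cv2.imwrite("pics/s22c.png",cv2.resize(s["image"][290:420,370:480],None,fx=4.5,fy=4.5,interpolation=cv2.INTER_CUBIC))
E
```

```text
tool_pos: [0.4741, -0.3652, 0.0489]
force: [0.5, -0.2, -5.2]
tool_pos: [0.4744, -0.3655, 0.0486]
force: [-3.4, 1.8, -0.4]
28.95 [ 22.6   6.3   5.7 132.6  64.2  12.5  10. ] [ 0.4744 -0.3655  0.0486] [-3.4  1.8 -0.4]
```

View pics/s22c.png

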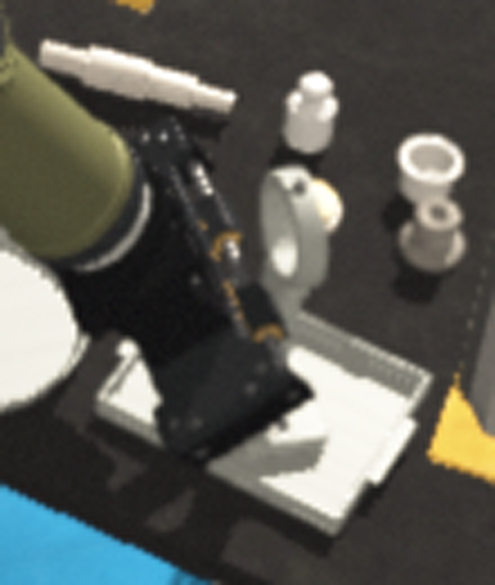

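```bash
python3 -m pendant '[[20,[0.4,0.3,0],[0,0,0]],[20,[0.4,0.3,0],[0,0,0]],[30,[0.4,0.3,0],[0,0,0]],[34,[0.4,0.3,0],[0,0,0]],[40,[0.4,0.3,0],[0,0,0]],[87,[0.4,0.3,0],[0,0,0]],[87,[0.4,0.3,0],[0,0,0]],[87,[0.4,0.3,0],[0,0,0]],[87,[0.4,0.3,0],[0,0,0]],[87,[0.4,0.3,0],[0,0,0]]]'; python3 -m pendant '[[87,[0.4,0.3,0],[0,0,0]],[87,[0.4,0.3,0],[0,0,0]],[87,[0.4,0.3,0],[0,0,0]],[87,[0.4,0.3,0],[0,0,0]]]';  python3 - <<'E'
from rg import *
log()
s=shot("scene","s23");cv2.imwrite("pics/s23c.png",cv2.resize(s["image"][290:420,370:480],None,fx=4.5,fy=4.5,interpolation=cv2.INTER_CUBIC))
# retreat
o,p,R=cur();q=o["qpos"]; b=np.array([np.cos(np.radians(-48)),np.sin(np.radians(-48)),0])
for dx,dz,tl in((-8,12,37),(-20,30,36),(-40,70,32),(-60,110,28),(-90,160,20)):
    P=p+b*dx/1e3+[0,0,dz/1e3]; Rg=tool(-48,tl); q,a,c=ik(P,Rg,q); print(dx,dz,tl,q.round(),round(a,2),margin(q).min().round(1)); plan(P,Rg)
E
```

```text
time_s: 29.83
tool_pos: [0.4742, -0.3652, 0.0475]
tool_rot: [-90.0, 52.7, -47.9]
force: [-0.1, -0.8, -0.1]
grip_width: 0.0655
time_s: 30.17
tool_pos: [0.4741, -0.3652, 0.0469]
tool_rot: [-90.0, 52.8, -48.0]
force: [0.0, -0.5, 0.0]
grip_width: 0.0854
30.17 [ 22.5   6.5   5.8 132.7  64.7  12.5   9.5] [ 0.4741 -0.3652  0.0469] [ 0.  -0.5  0. ]
-8 12 37 [ 23.   4.   5. 133.  58.  14.  17.] 0.0 7.2
 shift [-14.4  -0.9   0. ] 14.4 rot [-0.0002  0.0003  0.0043] 0.2
-20 30 36 [ 23.   1.   4. 133.  46.  17.  29.] 0.0 7.1
 shift [-36.   -2.2   0. ] 36.1 rot [-0.0002  0.0003  0.0217] 1.2
-40 70 32 [ 20.  -5.   7. 131.  27.  26.  48.] 0.0 9.4
 shift [-79.9 -10.5   0. ] 80.6 rot [-0.0002  0.0003  0.0915] 5.2
-60 110 28 [ 18.  -9.   9. 128.  19.  37.  56.] 0.0 7.8
 shift [-123.9  -18.8    0. ] 125.3 rot [-0.0002  0.0003  0.1613] 9.2
-90 160 20 [ 17. -12.  10. 121.  12.  52.  63.] 0.0 5.4
 shift [-181.8  -25.2    0.1] 183.6 rot [-0.0001  0.0003  0.301 ] 17.2
```

View pics/s23c.png

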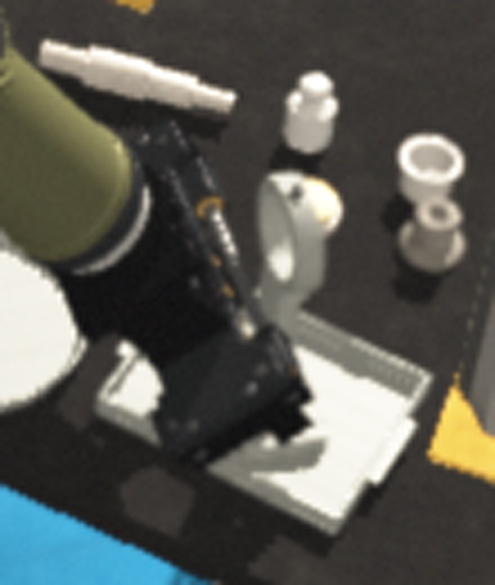

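```bash
python3 -m pendant '[[87,[-6,-0.4,0],[0,0,0.002]],[87,[-14.4,-0.9,0],[0,0,0.004]],[87,[-25,-1.5,0],[0,0,0.012]],[87,[-36,-2.2,0],[0,0,0.022]],[87,[-58,-6,0],[0,0,0.055]],[87,[-80,-10.5,0],[0,0,0.09]],[87,[-102,-15,0],[0,0,0.125]],[87,[-124,-19,0],[0,0,0.16]],[87,[-153,-22,0],[0,0,0.23]],[87,[-182,-25,0],[0,0,0.3]]]'; python3 -m pendant '[[87,[0,0,0],[0,0,0]],[87,[0,0,0],[0,0,0]],[87,[0,0,0],[0,0,0]],[87,[0,0,0],[0,0,0]]]';  python3 - <<'E'
from rg import *
log()
s=shot("scene","s24");t=shot("top","t24")
im=np.hstack([cv2.resize(s["image"][290:410,370:480],(385,420),interpolation=cv2.INTER_CUBIC),cv2.resize(t["image"][235:325,375:475],(410,420),interpolation=cv2.INTER_CUBIC)]);cv2.imwrite("pics/end.png",im)
for l in("casting","casting_eye"): print(l,np.round(lm("scene",l,1),1),np.round(lm("top",l,1),1))
a=cv2.imread("pics/scene0.png").astype(int); 
for l in("shaft","check_weight","outside_mic","vee_block","dust_blower","flange","cup","round_pan","square_tray"):
    for n,d in(("scene",s),("top",t)):
        r=lm(n,l,1); print(l,n,np.round(r,1).tolist(),end=" ")
    print()
E
```

```text
time_s: 31.05
tool_pos: [0.4124, -0.2968, 0.2079]
tool_rot: [-89.8, 70.2, -47.8]
force: [-0.5, -1.8, -0.3]
grip_width: 0.0871
time_s: 31.38
tool_pos: [0.4127, -0.2977, 0.2052]
tool_rot: [-90.1, 70.1, -48.1]
force: [-0.5, 0.1, -0.0]
grip_width: 0.087
31.38 [ 22.4 -11.6   5.1 121.1  10.   52.1  64.7] [ 0.4127 -0.2977  0.2052] [-0.5  0.1 -0. ]
casting [[426.5 375.9   0.7]] [[429.5 280.3   0.7]]
casting_eye [[432.1 339.2   0.9]] [[440.3 276.2   0.8]]
shaft scene [[397.6, 309.7, 0.6]] shaft top [[371.2, 216.5, 0.6]] 
check_weight scene [[435.5, 324.0, 0.5]] check_weight top [[405.9, 210.9, 0.6]] 
outside_mic scene [[263.1, 328.9, 0.9]] outside_mic top [[278.5, 301.3, 0.6]] 
vee_block scene [[225.8, 263.9, 0.5]] vee_block top [[187.8, 245.1, 0.6]] 
dust_blower scene [] dust_blower top [] 
flange scene [[441.0, 323.2, 0.7]] flange top [[441.0, 226.8, 0.6]] 
cup scene [[464.6, 329.6, 0.6]] cup top [[432.7, 209.7, 0.6]] 
round_pan scene [[361.9, 360.6, 0.7]] round_pan top [[372.7, 289.4, 0.7]] 
square_tray scene [[426.9, 379.7, 0.6]] square_tray top [[429.9, 277.8, 0.9]]
```

View pics/end.png

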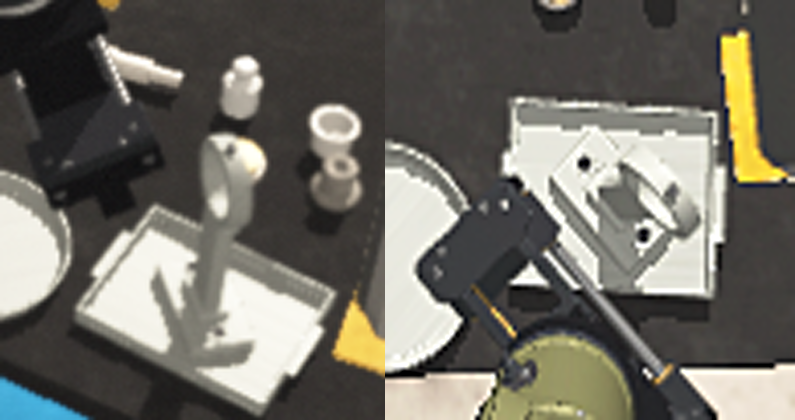

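View pics/s24.png

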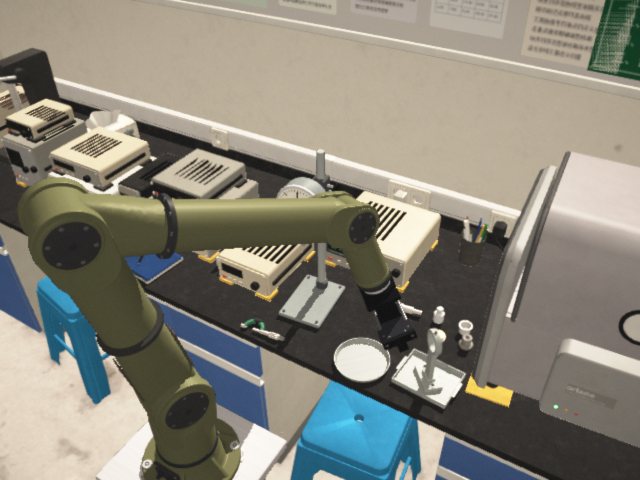

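The casting stands upright in the middle of the rectangular tray (about (428,375) in the scene view), and the bystanders and pan look to be where they were. Handing in.

```bash
python3 -c "
from cell import env,telemetry
print(telemetry.get_obs()['time_s']); print(env.sign_off())"
```

```text
32.5833
the job is handed in; nothing more can be done
None
```

I weighed the casting, found it at or over the limit, and stood it upright on its foot in the rectangular tray. The job was handed in at 32.6 s.

- **Weighing:** I lowered the casting slowly and let go with only about 0.5 N still on the gripper. The pointer stood still from 16.6 to 19.4 s. It read about 205°, past the marker, which means the hook was drawn about 34 mm. The wrist force while carrying it, about 4.9 N, agrees.
- **Placing:** After it came off the hook, the pointer was back at zero. The last pictures show the casting upright in the tray with the gripper clear and the wrist force near zero.
- **Other things on the bench:** In the last pictures the pan, tray, shaft, micrometer and small parts look to be where they were. I compared them by eye and found points, not a strict before/after measurement. The networks did not find the dust blower, and I never checked the V-block's first position, but the arm stayed away from both.
- **Did not go as planned:**
  - A tilt of 40–50° was out of reach, so I gripped at 36–37° and leaned the casting forward while moving on and off the hook.
  - The casting turned about 3° in the first grip.
  - It turned about 11° on the hook; I measured that and allowed for it when I gripped it again.

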